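# Set the coffee grinder by clicks and start it

### The arm

A 6-joint arm with a two-finger parallel gripper is mounted at the origin on a cart in front of the work surface, level with it; the furniture and walls round the work are solid. World frame = base frame: x ahead of the robot, y to its left, z up, the work surface at z = 0. Lengths are in m, angles in rad, forces in N, time in s.
With the tool pointing down it reaches from about 0.3 to 0.775 m from the base axis. Payload 14.6 kg.
Tool frame: the origin (TCP) lies at the very end of the fingers, on their centre line; the grasp point (between the pads) lies ctrl.grasp_offset behind it (ctrl.grasp_offset is the distance from the TCP to the grasp point, in m); z points along the fingers, y is the direction in which the jaws open and shut (so a half turn about z gives the same grasp; the last joint's range is limited). The gripper opens to 94 mm and grips with 3 to 60 N. Pads are 16 mm wide; open, the fingers measure 119 mm over their backs; the gripper's body (75 mm by 177 mm) begins 78 mm behind the grasp point.
Start: joints at [-1.388, 0.3, 1.521, -0, 1.321, -0.067], TCP at [0.136, -0.533, 0.166] pointing down, gripper open.
Joint ranges: [-3.03, 3.03], [-0.79, 2.21], [0.23, 2.52], [-1.04, 4.18], [0, 3.07], [-2.55, 2.55]. Speed limits (rad/s): [2.22, 2.22, 2.57, 3.14, 3.14, 3.14].

### API

Orientations are given as [roll, pitch, yaw] about the fixed x, y, z axes, in that order (R = Rz(yaw) Ry(pitch) Rx(roll)).
In Python, from station import ctrl gives the robot as it stands. The module is installed in compiled form; this text tells all that it offers.
- The arm moves only by the tool carry_out, never from a script. Its argument "deltas" is a list of rows, each an object of numbers: "x", "y", "z": the shift along the tool's x, y, z in units of 0.02 m (1.0 is 0.02 m); "wx", "wy", "wz": the turn, a rotation vector about the tool's x, y, z in units of 0.08 rad (1.0 is 0.08 rad); "jaw": the opening in per cent of the stroke, from 0 (shut) to 100 (fully open). A call has 1 to 12 rows; each row shifts and turns the commanded pose from where the row before left it, along the tool's axes as they then stand; what a row does not reach is not made up. A row lasts 1/12 s, in which the tool goes at most 41.7 mm and 7.16 degrees, less where a joint would pass 70% of its speed; a pose out of reach is approached as far as the arm can. A call with a number of a shift or a turn outside -1 to 1 is refused whole. A call with a gripper value outside its range is refused whole. The fingers move at their own pace and stop on an object; "squeeze" is the grip in N (left out, the last holds). Time passes only in rows, so rows that do not move let the fingers close. It gives the time, the measured TCP pose, the force and the opening at its end, in the units of the state.
- ctrl.get_obs(): the state, without advancing time (a new reading comes with each control period).
- ctrl.camera(name): name is "scene" or "side" or "wrist"; returns the picture (400x640x3 uint8, blue, green, red); there is no depth.
- ctrl.camera_params(name): a dict with "mtx" (3x3 intrinsics, pixels), "origin" and "attitude" of the camera in the world. Camera axes: x right, y down, z forward; pixel columns grow to the right and rows downward; lengths in m; the calibration is good to about 2 mm. A picture is of the moment at which its call begins: read the wrist's pose just before it. camera_params takes no time and is no camera call; for the wrist camera it gives the pose at the moment of the call.
- ctrl.hand_in(): hands the job in, once; it reports no verdict.
Trained networks look in the newest picture that a camera, given by its name, has taken for a name from the list of things; names that differ only in an ending like _2 or _b are one class to them, and where a whole thing is asked for, a point or a joint stands for the part that bears it (a point fixed in the world has none). Each returns a list of dicts, best first, with "conf" (0 to 1); they miss things now and then, are a little off and sometimes report something else, mostly with a low value. They report only what shows in the picture. A call takes as long as a camera call.
- ctrl.boxes_of(camera, label): "rect" ([left, top, right, bottom] in pixels, round what is visible of it).
- ctrl.mark_of(camera, label): "position" ([row, column] in pixels: a listed point, or the origin of a listed thing).
The state is a dict: "time_s": time; "qpos": joint angles; "joint_vel": joint speeds; "tau": joint torques, N m; "ee_pos": TCP position; "eef_rot": TCP orientation; "force": force on the tool from outside, world axes, zero at the start; "moment": the same for the moment, N m; "grip_width": finger opening in m.
Only numpy, scipy, OpenCV 4.12 (cv2) and the standard library are available. Lean on these libraries where they do the work, as an engineer would, in place of code of your own. Each camera call takes 0.05 s, during which the arm holds its last target.

### The job

Set the coffee grinder on the sideboard: turn its round dial clockwise (seen from above) as far as it goes, to the stop, then open it anticlockwise exactly five clicks and let go. Then press the start button on its top, and not before the dial is so set. Leave the cup under the spout and everything else where it is.

Things in the scene. Friction and masses are not known exactly. Their poses are not given: they have to be found in the camera images.
- grinder: Plain aluminium electric coffee grinder fixed to the worktop: foot plate 185 x 220 x 12 mm, tower at the back, over both a box-shaped head 170 (x) x 230 (y) mm, its flat top 127 mm above the worktop. Origin: on the worktop below the head's middle; x to its back, y to its left seen from the front, z up. In this frame: dial at (-40, -50) mm, start button (-50, 65), spout under the head (-45, 50).
- dial_centre (a point): On the dial's axis, 27 mm above the head's top, about half-way up the dial; fixed to the grinder, does not turn with the dial. Dial: round black fluted knob, vertical axis, 44 mm across, from 4 to 46 mm above the head's top, no pointer or scale. At the stop turn slowly: fingers gripping with 40 N feel over 0.45 N m (and give about 0.08 rad) before they slip; turned fast they slip sooner.
- dial_foot (a point): On the dial's axis at the head's top, fixed to the grinder. The dial has 12 equal clicks a revolution (30 degrees). About 0.3 N m turns it out of a click; past half-way it draws itself, ahead of the fingers, into the next and stays there when let go. Clockwise from above closes, to a firm stop that is click zero. It starts at rest one to five clicks open, which cannot be seen; it opens to 11 clicks.
- hopper_top (a point): Top of the round bean hopper's lid, at its centre, 28 mm above the head's top, 86 mm across, with a 6 mm high nub on it; at (35, 55) mm in the grinder's frame. Not to be handled.
- start_top (a point): Top of the start button, at its centre: a round steel push button, 24 mm across, in a black collar 40 mm across and 12 mm high; the button stands 10 mm above the collar, 22 mm above the head's top. It is pushed down, springs back by itself, and needs about 5 N to go right down.
- start (a joint): Travel of the start button, m: 0 up, 0.006 fully down. It counts as pressed from 0.004.
- cup_under: China cup, 82 mm across without handle, 56 mm high, standing on the grinder's foot plate under the spout; origin at the centre of its underside. To be left alone.
- cup_beside: China cup, 86 mm across without handle, 60 mm high, standing on the worktop to the right of the grinder; origin at the centre of its underside. To be left alone.
- pepper: Wooden pepper mill, 58 mm across, 120 mm high, to the right; origin at the centre of its underside. To be left alone.
- egg_cup: China egg cup, 47 mm across, 50 mm high, to the right; origin at the centre of its underside. To be left alone.
- teaspoon_d: Plated teaspoon 135 mm long lying to the right of the grinder; origin near its middle. To be left alone.
- teaspoon_e: Plated teaspoon 135 mm long, beside the first, farther to the right. To be left alone.

How it is judged:
By the outcome, as a careful person would: the job done as asked, in the order asked, and still so for the second after the job is handed in, with the robot touching nothing.
It also fails if it takes over 64 s, if anything falls off the work surface, if the arm or the gripper's body presses on something with over 40 N, if the wrist force passes 120 N, or if a joint passes its speed limit or range.

## Working session

There is one attempt and no reset: what is moved stays moved. The work goes in short steps, Python scripts to look and compute and a tool call to move; the robot and the scene stay as the last step left them, time stands still between calls to the robot, and variables do not carry over. Pictures are saved under pics/ and viewed, and the job is handed in when it is done.

Besides the shell and the picture viewer there is one more tool, called as a command line: name --argument value ..., lists and objects as JSON in quotes. carry_out: Moves the arm, as the interface text tells. Its arguments: {"type":"object","properties":{"deltas":{"type":"array"},"squeeze":{"type":"number"}},"required":["deltas"]}

```bash
mkdir -p pics
cat > h.py <<'E'
import numpy as np,cv2
from station import ctrl
from scipy.spatial.transform import Rotation as R
def obs():
    o=ctrl.get_obs(); print({k:np.round(v,4).tolist() for k,v in o.items()}); return o
E
python3 - <<'E'
from h import *
obs(); print(ctrl.grasp_offset)
ims=[]
for n in ["scene","side","wrist"]:
    p=ctrl.camera_params(n); print(n,p)
    cv2.imwrite(f"pics/{n}0.png",ctrl.camera(n))
    for l in ["dial_centre","dial_foot","hopper_top","start_top","grinder"]:
        print(l,[(round(d["conf"],2),np.round(d["position"],1).tolist()) for d in ctrl.mark_of(n,l)])
E
```

```text
{'time_s': 0.0, 'qpos': [-1.3876, 0.3005, 1.5216, -0.0, 1.3207, -0.0666], 'joint_vel': [0.0004, 0.0004, -0.0016, -0.0003, 0.0006, 0.0009], 'tau': [0.0039, -53.1803, -35.2734, 0.071, 0.0243, -0.0001], 'ee_pos': [0.1359, -0.5326, 0.1653], 'eef_rot': [-3.1404, -0.0001, 0.2498], 'force': [0.4556, 0.3853, 0.2998], 'moment': [0.0345, -0.0145, -0.0006], 'grip_width': 0.094}
0.0188
scene {'mtx': array([[483.60098251,   0.        , 329.27327595],
       [  0.        , 483.60098251, 201.91969801],
       [  0.        ,   0.        ,   1.        ]]), 'origin': array([-0.29468951,  0.82038922,  0.62767093]), 'attitude': array([-1.97347199e+00, -2.30503554e-04, -2.44525274e+00])}
dial_centre [(0.84, [220.1, 282.9])]
dial_foot [(0.67, [229.6, 284.7]), (0.66, [273.5, 258.9]), (0.43, [222.4, 345.9])]
hopper_top [(0.73, [216.3, 230.0])]
start_top [(0.56, [231.2, 241.4])]
grinder [(0.91, [276.0, 256.4]), (0.51, [222.1, 348.0])]
side {'mtx': array([[368.832939  ,   0.        , 319.45237821],
       [  0.        , 368.832939  , 204.03370739],
       [  0.        ,   0.        ,   1.        ]]), 'origin': array([ 0.43201578, -1.04865082,  0.94101768]), 'attitude': array([-2.26984981,  0.01607481, -0.08437601])}
dial_centre [(0.74, [165.7, 298.4]), (0.68, [271.5, 329.3])]
dial_foot [(0.68, [173.1, 302.9])]
hopper_top [(0.66, [156.3, 325.7])]
start_top [(0.54, [155.0, 327.7]), (0.45, [153.2, 304.8])]
grinder [(0.8, [190.7, 314.6]), (0.69, [263.3, 329.2]), (0.47, [240.4, 315.6])]
wrist {'mtx': array([[284.39023944,   0.        , 313.88462961],
       [  0.        , 284.39023944, 198.3939293 ],
       [  0.        ,   0.        ,   1.        ]]), 'origin': array([ 0.21539567, -0.51200506,  0.3834776 ]), 'attitude': array([ 2.85591449e+00,  1.74930647e-04, -1.32018822e+00])}
dial_centre []
dial_foot []
hopper_top []
start_top []
grinder []
```

View pics/scene0.png

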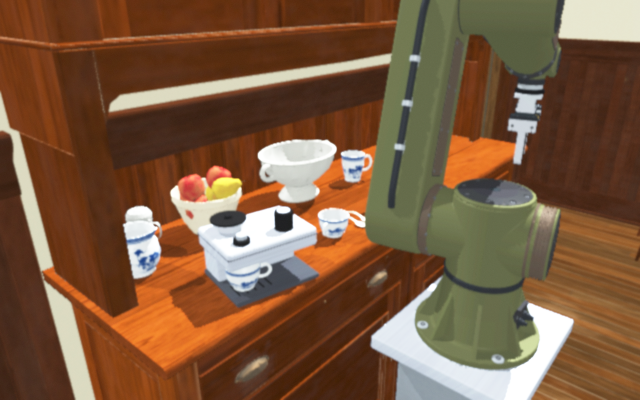

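View pics/side0.png

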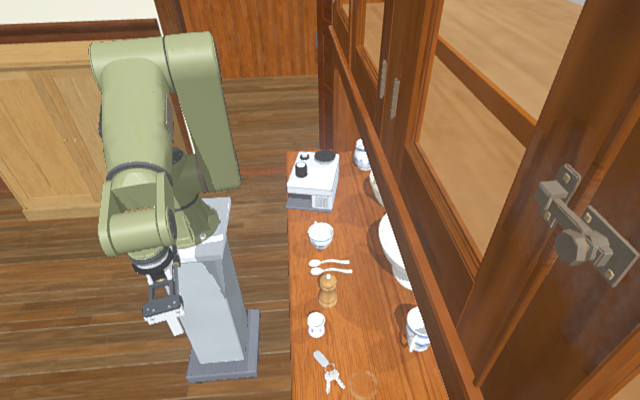

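View pics/wrist0.png

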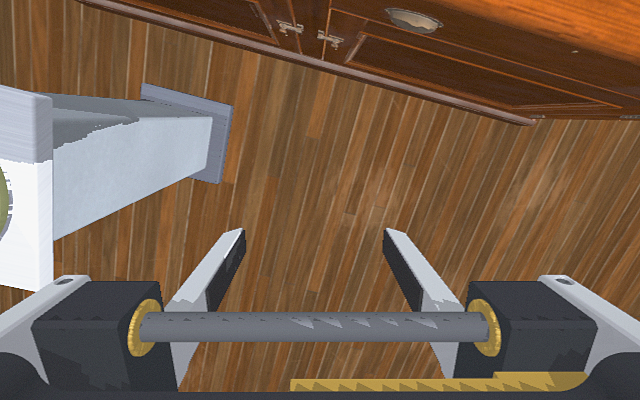

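```bash
cat >> h.py <<'E'
def ray(cam,rc,P=None):
    p=P or ctrl.camera_params(cam); d=np.linalg.inv(p["mtx"])@[rc[1],rc[0],1]
    return np.array(p["origin"]), R.from_euler('xyz',p["attitude"]).apply(d)
def atz(cam,rc,z,P=None):
    o,d=ray(cam,rc,P); return o+d*(z-o[2])/d[2]
def proj(cam,X,P=None):
    p=P or ctrl.camera_params(cam); c=R.from_euler('xyz',p["attitude"]).inv().apply(np.atleast_2d(X)-p["origin"])
    u=c@p["mtx"].T; return (u[:,:2]/u[:,2:])[:,::-1]
E
python3 - <<'E'
from h import *
for c,l,rc,z in [("scene","dc",(220.1,282.9),.154),("scene","df",(229.6,284.7),.127),("scene","hop",(216.3,230),.155),("scene","start",(231.2,241.4),.149),("scene","gr",(276,256.4),0),
 ("side","dc",(165.7,298.4),.154),("side","df",(173.1,302.9),.127),("side","hop",(156.3,325.7),.155),("side","start",(155,327.7),.149),("side","start2",(153.2,304.8),.149),("side","gr",(190.7,314.6),0)]:
    print(c,l,atz(c,rc,z).round(4))
E
```

```text
scene dc [0.4318 0.1173 0.154 ]
scene df [0.4332 0.1114 0.127 ]
scene hop [0.5396 0.1831 0.155 ]
scene start [0.4691 0.2096 0.149 ]
scene gr [0.4911 0.157  0.    ]
side dc [0.438  0.1186 0.154 ]
side df [0.4532 0.1067 0.127 ]
side hop [0.547  0.1709 0.155 ]
side start [0.5567 0.1887 0.149 ]
side start2 [0.4671 0.212  0.149 ]
side gr [0.4985 0.1558 0.    ]
```

carry_out --deltas '[{"z": -1},{"z": -1},{"z": -1},{"z": -1},{"z": -1},{"z": -1},{"x": 0.8,"y": -1},{"x": 0.8,"y": -1},{"x": 0.8,"y": -1},{"x": 0.8,"y": -1},{"x": 0.8,"y": -1},{"x": 0.8,"y": -1}]'

```text
invalid input
```

carry_out --deltas '[{"x": 0.8,"y": -1},{"x": 0.8,"y": -1},{"x": 0.8,"y": -1},{"x": 0.8,"y": -1},{"x": 0.8,"y": -1},{"x": 0.8,"y": -1},{"x": 0.8,"y": -1},{"x": 0.8,"y": -1},{"x": 0.8,"y": -1},{"x": 0.8,"y": -1},{"x": 0.8,"y": -1},{"x": 0.8,"y": -1}]'

```text
invalid input
```

Run:
```python
from h import *
obs()
```

```text
{'time_s': 0.9, 'qpos': [-1.3876, 0.2999, 1.521, -0.0, 1.3207, -0.0666], 'joint_vel': [0.0011, -0.0014, 0.0007, -0.0013, -0.0, 0.0007], 'tau': [0.0006, -53.1647, -35.2911, 0.0708, 0.0212, -0.0], 'ee_pos': [0.136, -0.5329, 0.1659], 'eef_rot': [3.1415, 0.0, 0.2498], 'force': [1.1707, -1.2519, 0.4406], 'moment': [0.0306, 0.0177, -0.0622], 'grip_width': 0.0938}
```

carry_out --deltas '[{"x": 0,"y": 0,"z": -1,"wx": 0,"wy": 0,"wz": 0,"jaw": 100},{"x": 0,"y": 0,"z": -1,"wx": 0,"wy": 0,"wz": 0,"jaw": 100},{"x": 0,"y": 0,"z": -1,"wx": 0,"wy": 0,"wz": 0,"jaw": 100},{"x": 0,"y": 0,"z": -1,"wx": 0,"wy": 0,"wz": 0,"jaw": 100},{"x": 0,"y": 0,"z": -1,"wx": 0,"wy": 0,"wz": 0,"jaw": 100},{"x": 0,"y": 0,"z": -1,"wx": 0,"wy": 0,"wz": 0,"jaw": 100}]'

```text
time_s: 1.4
ee_pos: [0.1359, -0.5328, 0.2869]
eef_rot: [3.142, 0.0, 0.25]
force: [0.3, 0.6, -0.6]
grip_width: 0.0937
```

carry_out --deltas '[{"x": 0.8,"y": -1,"z": 0,"wx": 0,"wy": 0,"wz": 0,"jaw": 100},{"x": 0.8,"y": -1,"z": 0,"wx": 0,"wy": 0,"wz": 0,"jaw": 100},{"x": 0.8,"y": -1,"z": 0,"wx": 0,"wy": 0,"wz": 0,"jaw": 100},{"x": 0.8,"y": -1,"z": 0,"wx": 0,"wy": 0,"wz": 0,"jaw": 100},{"x": 0.8,"y": -1,"z": 0,"wx": 0,"wy": 0,"wz": 0,"jaw": 100},{"x": 0.8,"y": -1,"z": 0,"wx": 0,"wy": 0,"wz": 0,"jaw": 100},{"x": 0.8,"y": -1,"z": 0,"wx": 0,"wy": 0,"wz": 0,"jaw": 100},{"x": 0.8,"y": -1,"z": 0,"wx": 0,"wy": 0,"wz": 0,"jaw": 100},{"x": 0.8,"y": -1,"z": 0,"wx": 0,"wy": 0,"wz": 0,"jaw": 100},{"x": 0.8,"y": -1,"z": 0,"wx": 0,"wy": 0,"wz": 0,"jaw": 100},{"x": 0.8,"y": -1,"z": 0,"wx": 0,"wy": 0,"wz": 0,"jaw": 100},{"x": 0.8,"y": -1,"z": 0,"wx": 0,"wy": 0,"wz": 0,"jaw": 100}]'

```text
time_s: 2.4
ee_pos: [0.2629, -0.2517, 0.286]
eef_rot: [3.141, -0.0, 0.25]
force: [0.0, -0.0, -0.3]
grip_width: 0.0942
```

Run:
```python
from h import *
obs()
```

```text
{'time_s': 2.4, 'qpos': [-0.8644, -0.2031, 1.7729, 0.0, 1.5713, 0.4568], 'joint_vel': [0.7504, -0.2686, 0.218, 0.0018, 0.0494, 0.7468], 'tau': [-6.7886, -23.6101, -38.0632, 0.0107, -0.0576, -1.6634], 'ee_pos': [0.2629, -0.2517, 0.286], 'eef_rot': [3.1412, -0.0002, 0.2496], 'force': [0.0293, -0.0122, -0.3391], 'moment': [0.0172, -0.0337, 0.0567], 'grip_width': 0.0942}
```

carry_out --deltas '[{"x": 0.8,"y": -1,"z": 0,"wx": 0,"wy": 0,"wz": 0,"jaw": 100},{"x": 0.8,"y": -1,"z": 0,"wx": 0,"wy": 0,"wz": 0,"jaw": 100},{"x": 0.8,"y": -1,"z": 0,"wx": 0,"wy": 0,"wz": 0,"jaw": 100},{"x": 0.8,"y": -1,"z": 0,"wx": 0,"wy": 0,"wz": 0,"jaw": 100},{"x": 0.8,"y": -1,"z": 0,"wx": 0,"wy": 0,"wz": 0,"jaw": 100},{"x": 0.8,"y": -1,"z": 0,"wx": 0,"wy": 0,"wz": 0,"jaw": 100},{"x": 0.8,"y": -1,"z": 0,"wx": 0,"wy": 0,"wz": 0,"jaw": 100},{"x": 0.8,"y": -1,"z": 0,"wx": 0,"wy": 0,"wz": 0,"jaw": 100},{"x": 0.8,"y": -1,"z": 0,"wx": 0,"wy": 0,"wz": 0,"jaw": 100},{"x": 0.8,"y": -1,"z": 0,"wx": 0,"wy": 0,"wz": 0,"jaw": 100},{"x": 0.8,"y": -1,"z": 0,"wx": 0,"wy": 0,"wz": 0,"jaw": 100},{"x": 0.8,"y": -1,"z": 0,"wx": 0,"wy": 0,"wz": 0,"jaw": 100}]'

```text
time_s: 3.4
ee_pos: [0.3897, 0.0285, 0.286]
eef_rot: [3.141, -0.0, 0.25]
force: [0.1, -0.3, 0.2]
grip_width: 0.0937
```

carry_out --deltas '[{"x": 0.8,"y": -1,"z": 0,"wx": 0,"wy": 0,"wz": 0,"jaw": 100},{"x": 0.8,"y": -1,"z": 0,"wx": 0,"wy": 0,"wz": 0,"jaw": 100},{"x": 0.8,"y": -1,"z": 0,"wx": 0,"wy": 0,"wz": 0,"jaw": 100},{"x": 0.4,"y": -0.5,"z": 0,"wx": 0,"wy": 0,"wz": 0,"jaw": 100},{"x": 0,"y": 0,"z": 0,"wx": 0,"wy": 0,"wz": -1,"jaw": 100},{"x": 0,"y": 0,"z": 0,"wx": 0,"wy": 0,"wz": -1,"jaw": 100},{"x": 0,"y": 0,"z": 0,"wx": 0,"wy": 0,"wz": -1,"jaw": 100},{"x": 0,"y": 0,"z": 0,"wx": 0,"wy": 0,"wz": -1,"jaw": 100},{"x": 0,"y": 0,"z": 0,"wx": 0,"wy": 0,"wz": -1,"jaw": 100},{"x": 0,"y": 0,"z": 0,"wx": 0,"wy": 0,"wz": -1,"jaw": 100},{"x": 0,"y": 0,"z": 0,"wx": 0,"wy": 0,"wz": -1,"jaw": 100},{"x": 0,"y": 0,"z": 0,"wx": 0,"wy": 0,"wz": -1,"jaw": 100}]'

```text
time_s: 4.4
ee_pos: [0.4262, 0.1083, 0.286]
eef_rot: [3.141, 0.0, 0.894]
force: [0.3, 0.7, 1.4]
grip_width: 0.094
```

carry_out --deltas '[{"x": 0,"y": 0,"z": 0,"wx": 0,"wy": 0,"wz": -1,"jaw": 100},{"x": 0,"y": 0,"z": 0,"wx": 0,"wy": 0,"wz": -1,"jaw": 100},{"x": 0,"y": 0,"z": 0,"wx": 0,"wy": 0,"wz": -1,"jaw": 100},{"x": 0,"y": 0,"z": 0,"wx": 0,"wy": 0,"wz": -1,"jaw": 100},{"x": 0,"y": 0,"z": 0,"wx": 0,"wy": 0,"wz": -1,"jaw": 100},{"x": 0,"y": 0,"z": 0,"wx": 0,"wy": 0,"wz": -1,"jaw": 100},{"x": 0,"y": 0,"z": 0,"wx": 0,"wy": 0,"wz": -1,"jaw": 100},{"x": 0,"y": 0,"z": 0,"wx": 0,"wy": 0,"wz": -1,"jaw": 100},{"x": 0,"y": 0,"z": 0,"wx": 0,"wy": 0,"wz": -1,"jaw": 100},{"x": 0,"y": 0,"z": 0,"wx": 0,"wy": 0,"wz": -1,"jaw": 100},{"x": 0,"y": 0,"z": 0,"wx": 0,"wy": 0,"wz": -1,"jaw": 100},{"x": 0,"y": 0,"z": 0,"wx": 0,"wy": 0,"wz": -1,"jaw": 100}]'

```text
time_s: 5.4
ee_pos: [0.4263, 0.1083, 0.286]
eef_rot: [3.142, 0.0, 1.854]
force: [-0.6, -0.6, -0.6]
grip_width: 0.0936
```

carry_out --deltas '[{"x": 0,"y": 0,"z": 0,"wx": 0,"wy": 0,"wz": -1,"jaw": 100},{"x": 0,"y": 0,"z": 0,"wx": 0,"wy": 0,"wz": -1,"jaw": 100},{"x": 0,"y": 0,"z": 0,"wx": 0,"wy": 0,"wz": -1,"jaw": 100},{"x": 0,"y": 0,"z": 0,"wx": 0,"wy": 0,"wz": -1,"jaw": 100},{"x": 0,"y": 0,"z": 0,"wx": 0,"wy": 0,"wz": 0,"jaw": 100}]'

```text
time_s: 5.82
ee_pos: [0.4263, 0.1084, 0.286]
eef_rot: [3.142, 0.0, 2.173]
force: [-0.3, 0.1, 0.6]
grip_width: 0.0939
```

Run:
```python
from h import *
obs()
n="wrist"
P=ctrl.camera_params(n); im=ctrl.camera(n); cv2.imwrite(f"pics/{n}1.png",im)
Z=dict(dial_centre=.154,dial_foot=.127,hopper_top=.155,start_top=.149)
for l in Z:
    for d in ctrl.mark_of(n,l): print(l,round(d["conf"],2),np.round(d["position"],1),atz(n,d["position"],Z[l],P).round(4))
```

```text
{'time_s': 5.8167, 'qpos': [0.1657, -0.0198, 1.609, -0.0001, 1.5523, -0.4368], 'joint_vel': [0.0014, 0.0008, -0.0014, 0.0003, -0.0004, 0.154], 'tau': [0.0649, -35.9655, -37.2059, 0.0622, 0.046, -1.852], 'ee_pos': [0.4263, 0.1084, 0.286], 'eef_rot': [3.1415, 0.0001, 2.1733], 'force': [-0.2535, 0.1146, 0.6125], 'moment': [-0.0313, -0.1567, -0.0189], 'grip_width': 0.0939}
dial_centre 0.56 [194.7 325.1] [0.4465 0.1044 0.154 ]
dial_foot 0.55 [188.9 326.7] [0.4488 0.1068 0.127 ]
hopper_top 0.85 [186.3 425.2] [0.544  0.1853 0.155 ]
start_top 0.52 [125.  390.7] [0.4623 0.2198 0.149 ]
```

View pics/wrist1.png

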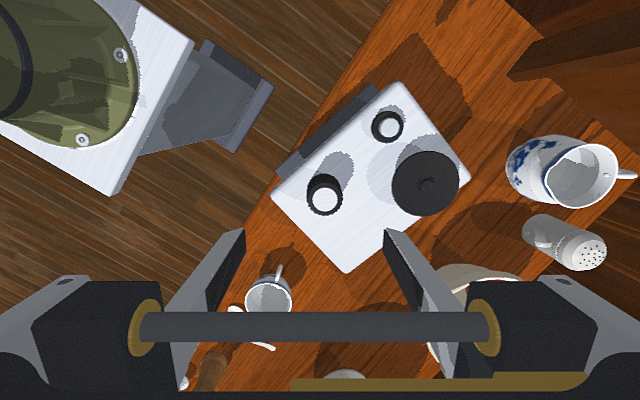

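```bash
cat > fit.py <<'E'
from h import *
from scipy.optimize import least_squares
T=.127
L={"dt":(-.04,-.05,T+.046),"st":(-.05,.065,T+.022),"hn":(.035,.055,T+.034),"hc":(.035,.055,T+.028),"dc":(-.04,-.05,T+.027)}
def wpt(p,l):
    c,s=np.cos(p[2]),np.sin(p[2]); x,y,z=l; return [p[0]+c*x-s*y,p[1]+s*x+c*y,z]
def fit(ms,free=False):
    f=lambda p: np.concatenate([(proj(c,wpt(p,L[k] if isinstance(k,str) else k),P)[0]-np.array(m))/s for c,P,k,m,s in ms])
    r=least_squares(f,[.49,.156,-.4]); return r.x,r.fun
E
python3 - <<'E'
from fit import *
P=ctrl.camera_params("wrist");S=ctrl.camera_params("scene");D=ctrl.camera_params("side")
c=[(.085,.115,T),(.085,-.115,T),(-.085,-.115,T),(-.085,.115,T)]
w=[("wrist",P,"dt",(201,325),1),("wrist",P,"st",(127,390.5),1),("wrist",P,"hn",(183.5,427),1),("wrist",P,c[1],(274,347),1),("wrist",P,c[2],(195,272),1),("wrist",P,c[3],(81,400),1),("wrist",P,c[0],(180,471),1)]
s=[("scene",S,"dt",(210,283.5),1),("scene",S,"hc",(216.5,229.5),1),("scene",S,"st",(236,241),1),("side",D,"dc",(165.7,298.4),1)]
for m in (w[:3],w,s,w+s):
    x,f=fit(m); print(x.round(4),f.round(1)); print("dial",np.round(wpt(x,L["dc"]),4),"start",np.round(wpt(x,L["st"]),4))
E
```

```text
[ 0.497   0.1428 -0.2232] [-0.7  0.1 -0.3 -1.4  1.1  1.3]
dial [0.4469 0.1029 0.154 ] start [0.4626 0.2172 0.149 ]
[ 0.4971  0.1419 -0.2471] [-1.3 -0.2  0.7 -0.2  2.9  1.   4.  -1.5  1.7 -5.5 -3.9  0.9 -1.4  5.2]
dial [0.4461 0.1032 0.154 ] start [0.4645 0.2171 0.149 ]
[ 0.4882  0.1457 -0.2696] [ 0.8  0.5  1.  -0.8 -1.4 -0.3  1.6 -0.3]
dial [0.4363 0.1081 0.154 ] start [0.4573 0.2216 0.149 ]
[ 0.4966  0.1419 -0.248 ] [-1.6 -0.6  0.5 -0.5  2.7  0.6  3.8 -1.9  1.5 -5.9 -4.1  0.6 -1.5  4.9
 -0.9 -0.8 -0.2 -1.9 -3.  -0.7  2.2  2.2]
dial [0.4455 0.1032 0.154 ] start [0.4641 0.2171 0.149 ]
```

carry_out --deltas '[{"x": -0.35,"y": 0.35,"z": 0.5,"wx": 0,"wy": 0,"wz": 0,"jaw": 100},{"x": -0.35,"y": 0.3,"z": 1,"wx": 0,"wy": 0,"wz": 0,"jaw": 100},{"x": 0,"y": 0,"z": 1,"wx": 0,"wy": 0,"wz": 0,"jaw": 100},{"x": 0,"y": 0,"z": 1,"wx": 0,"wy": 0,"wz": 0,"jaw": 100},{"x": 0,"y": 0,"z": 0.7,"wx": 0,"wy": 0,"wz": 0,"jaw": 100},{"x": 0,"y": 0,"z": 0,"wx": 0,"wy": 0,"wz": 0,"jaw": 100},{"x": 0,"y": 0,"z": 0,"wx": 0,"wy": 0,"wz": 0,"jaw": 100}]'

```text
time_s: 6.65
ee_pos: [0.4451, 0.1044, 0.2013]
eef_rot: [-3.14, -0.001, 2.169]
force: [0.4, 0.6, 0.3]
grip_width: 0.0939
```

Run:
```python
from fit import *
obs()
n="wrist"
P=ctrl.camera_params(n); im=ctrl.camera(n); cv2.imwrite(f"pics/{n}2.png",im); np.save("P2.npy",P,allow_pickle=True)
Z=dict(dial_centre=.154,dial_foot=.127,hopper_top=.155,start_top=.149)
for l in Z:
    for d in ctrl.mark_of(n,l): print(l,round(d["conf"],2),np.round(d["position"],1),atz(n,d["position"],Z[l],P).round(4))
```

```text
{'time_s': 6.65, 'qpos': [0.1502, 0.0633, 1.7167, 0.0, 1.3629, -0.4482], 'joint_vel': [0.0028, -0.024, -0.0303, -0.0004, 0.0133, -0.0021], 'tau': [-0.0441, -37.6865, -33.6723, 0.0543, -0.2134, 0.0045], 'ee_pos': [0.4451, 0.1044, 0.2013], 'eef_rot': [-3.1403, -0.0006, 2.1692], 'force': [0.3571, 0.6034, 0.3382], 'moment': [0.0376, -0.0792, 0.0051], 'grip_width': 0.0939}
dial_centre 0.72 [203.8 313.9] [0.4452 0.1042 0.154 ]
dial_centre 0.37 [392.6 192.9] [ 0.4594 -0.1773  0.154 ]
dial_foot 0.95 [199.8 314.4] [0.4479 0.1012 0.127 ]
hopper_top 0.82 [189.9 446.2] [0.5419 0.1876 0.155 ]
start_top 0.84 [114.3 403.7] [0.4654 0.2195 0.149 ]
```

View pics/wrist2.png

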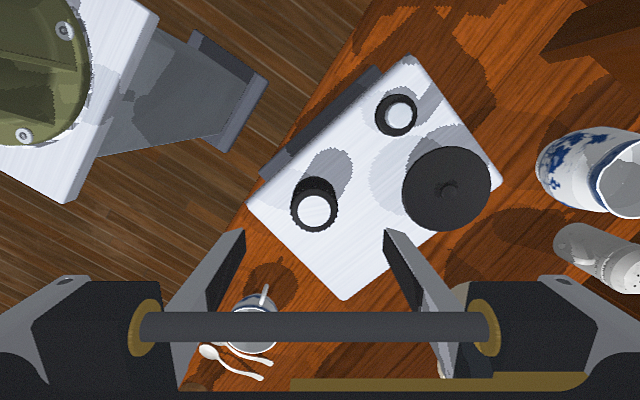

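Run:
```python
from fit import *
P=np.load("P2.npy",allow_pickle=True).item();im=cv2.imread("pics/wrist2.png");g=cv2.cvtColor(im,cv2.COLOR_BGR2GRAY)
def cen(mask,seed):
    n,l,st,c=cv2.connectedComponentsWithStats(mask.astype(np.uint8)); i=l[seed]; print(st[i],c[i].round(1)); return c[i][::-1]
d=cen(g>190,(211,315)); s=cen(g>150,(116,400)); 
k=("wrist",P)
m=[k+("dt",d,1),k+("st",s,1),k+("hn",(189,448),1)]
x,f=fit(m); print(x.round(4),f.round(1)); print("dial",np.round(wpt(x,L["dc"]),4),"start",np.round(wpt(x,L["st"]),4))
print(atz("wrist",d,.173,P),atz("wrist",s,.149,P))
print("TCP axis at z .173 projects",proj("wrist",[.4451,.1044,.173],P))
```

```text
[297 196  33  31 788] [313.6 210.8]
[387 103  25  25 502] [399.1 115.5]
[ 0.4953  0.1426 -0.2256] [ 0.3 -0.6 -1.7 -0.8  1.7  1.5]
dial [0.4451 0.1028 0.154 ] start [0.4611 0.2172 0.149 ]
[0.44540911 0.10343097 0.173     ] [0.46264446 0.21641696 0.149     ]
TCP axis at z .173 projects [[209.81440134 313.88618002]]
```

carry_out --squeeze 40 --deltas '[{"x": -0.04,"y": -0.03,"z": 0.6,"wx": 0,"wy": 0,"wz": 0,"jaw": 100},{"x": 0,"y": 0,"z": 0.8,"wx": 0,"wy": 0,"wz": 0,"jaw": 100},{"x": 0,"y": 0,"z": 0.8,"wx": 0,"wy": 0,"wz": 0,"jaw": 100},{"x": 0,"y": 0,"z": 0.6,"wx": 0,"wy": 0,"wz": 0,"jaw": 100},{"x": 0,"y": 0,"z": 0.4,"wx": 0,"wy": 0,"wz": 0,"jaw": 100},{"x": 0,"y": 0,"z": 0,"wx": 0,"wy": 0,"wz": 0,"jaw": 100},{"x": 0,"y": 0,"z": 0,"wx": 0,"wy": 0,"wz": 0,"jaw": 70},{"x": 0,"y": 0,"z": 0,"wx": 0,"wy": 0,"wz": 0,"jaw": 55},{"x": 0,"y": 0,"z": 0,"wx": 0,"wy": 0,"wz": 0,"jaw": 50}]'

```text
time_s: 7.65
ee_pos: [0.4454, 0.1036, 0.1387]
eef_rot: [3.14, 0.001, 2.17]
force: [0.4, 0.2, 0.4]
grip_width: 0.0774
```

Run:
```python
from h import *
obs()
cv2.imwrite("pics/wrist3.png",ctrl.camera("wrist"))
```

```text
{'time_s': 7.65, 'qpos': [0.1485, 0.1177, 1.8072, -0.0, 1.2153, -0.4505], 'joint_vel': [-0.0011, 0.0011, 0.0036, -0.0002, -0.0037, 0.0013], 'tau': [-0.007, -40.6791, -33.7011, 0.0562, 0.0542, 0.0004], 'ee_pos': [0.4454, 0.1036, 0.1387], 'eef_rot': [3.1404, 0.0006, 2.1698], 'force': [0.4254, 0.2295, 0.3563], 'moment': [-0.0715, -0.0836, -0.032], 'grip_width': 0.0774}
```

View pics/wrist3.png

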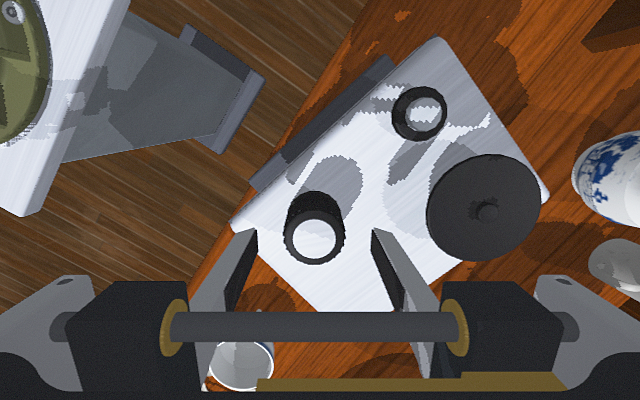

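carry_out --squeeze 40 --deltas '[{"x": 0,"y": 0,"z": 0,"wx": 0,"wy": 0,"wz": 0,"jaw": 0},{"x": 0,"y": 0,"z": 0,"wx": 0,"wy": 0,"wz": 0,"jaw": 0},{"x": 0,"y": 0,"z": 0,"wx": 0,"wy": 0,"wz": 0,"jaw": 0},{"x": 0,"y": 0,"z": 0,"wx": 0,"wy": 0,"wz": 0,"jaw": 0},{"x": 0,"y": 0,"z": 0,"wx": 0,"wy": 0,"wz": 0,"jaw": 0},{"x": 0,"y": 0,"z": 0,"wx": 0,"wy": 0,"wz": 0,"jaw": 0},{"x": 0,"y": 0,"z": 0,"wx": 0,"wy": 0,"wz": 0,"jaw": 0},{"x": 0,"y": 0,"z": 0,"wx": 0,"wy": 0,"wz": 0,"jaw": 0},{"x": 0,"y": 0,"z": 0,"wx": 0,"wy": 0,"wz": 0,"jaw": 0}]'

```text
time_s: 8.45
ee_pos: [0.4449, 0.1036, 0.1378]
eef_rot: [-3.142, -0.0, 2.17]
force: [-0.2, -0.8, 0.0]
grip_width: 0.0132
```

Run:
```python
from h import *
obs()
```

```text
{'time_s': 8.45, 'qpos': [0.1485, 0.1186, 1.8083, 0.0, 1.2147, -0.4506], 'joint_vel': [-0.0002, 0.001, 0.0003, 0.001, -0.0015, 0.0015], 'tau': [-0.0026, -40.9031, -33.7413, 0.0563, 0.0474, 0.0], 'ee_pos': [0.4449, 0.1036, 0.1378], 'eef_rot': [-3.1416, -0.0, 2.1698], 'force': [-0.2158, -0.7935, 0.0419], 'moment': [0.0127, -0.1418, 0.0328], 'grip_width': 0.0132}
```

Run:
```python
from h import *
for n in ("wrist","scene"):cv2.imwrite(f"pics/{n}4.png",ctrl.camera(n))
obs()
im=cv2.imread("pics/scene4.png")[160:310,180:340]; cv2.imwrite("pics/scene4c.png",cv2.resize(im,None,fx=4,fy=4,interpolation=3))
```

```text
{'time_s': 8.55, 'qpos': [0.1484, 0.1186, 1.8083, 0.0, 1.2147, -0.4505], 'joint_vel': [-0.0006, 0.0003, -0.0002, 0.0007, 0.0002, 0.0003], 'tau': [-0.0006, -40.9003, -33.7418, 0.0563, 0.0472, 0.0001], 'ee_pos': [0.4449, 0.1035, 0.1378], 'eef_rot': [-3.1416, -0.0, 2.1698], 'force': [-0.1749, 0.5972, -0.5951], 'moment': [-0.0227, -0.1364, 0.0195], 'grip_width': 0.0056}
```

View pics/wrist4.png

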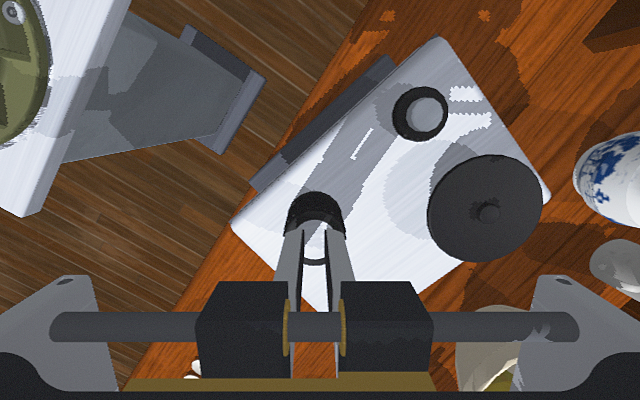

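View pics/scene4c.png

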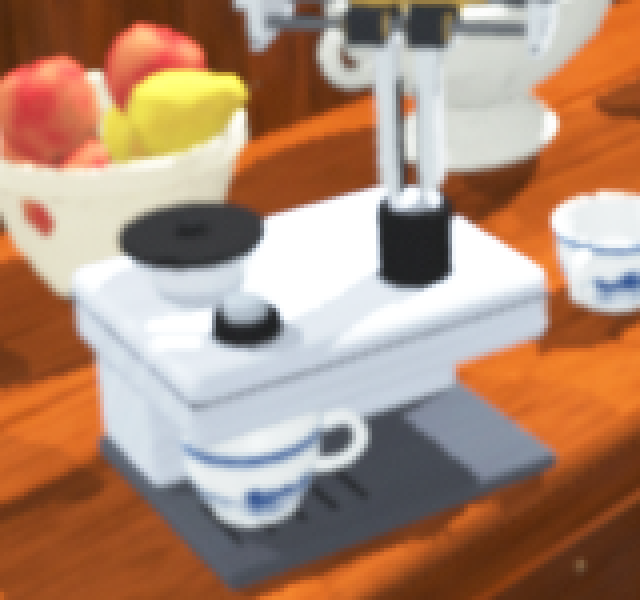

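Run:
```python
from fit import *
P=ctrl.camera_params("wrist");S=ctrl.camera_params("scene")
o=ctrl.get_obs()["ee_pos"]
for X in (o,o+[0,0,.0352],o+[0,0,.06],[.4453,.1033,.173],[.4453,.1033,.127]): print(np.round(X,3),proj("wrist",X,P).round(1),proj("scene",X,S).round(1), ((proj("scene",X,S)-[160,180])*4).round())
print(R.from_euler('xyz',P["attitude"]).as_matrix().round(3),P["origin"])
im=cv2.imread("pics/wrist4.png")[170:300,220:420]; cv2.imwrite("pics/w4c.png",cv2.resize(im,None,fx=4,fy=4,interpolation=3))
```

```text
[0.445 0.104 0.138] [[220.9 313.8]] [[222.9 283.3]] [[252. 413.]]
[0.445 0.104 0.173] [[239.  313.8]] [[209.2 282.8]] [[197. 411.]]
[0.445 0.104 0.198] [[255.9 313.8]] [[199.3 282.4]] [[157. 409.]]
[0.445 0.103 0.173] [[239.5 314.1]] [[209.1 282.7]] [[196. 411.]]
[0.445 0.103 0.127] [[216.8 314. ]] [[227.  283.5]] [[268. 414.]]
[[ 0.825  0.542  0.159]
 [ 0.564 -0.792 -0.233]
 [ 0.     0.282 -0.959]] [0.39798442 0.1721734  0.35548127]
```

View pics/w4c.png

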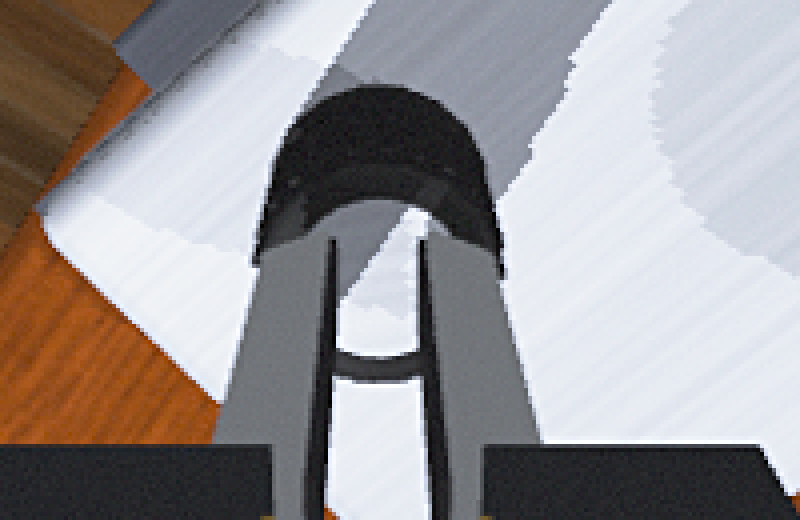

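Run:
```python
from fit import *
for dz in (0,.02,.03,.04,.05):
  for n in ("scene","side"):
    X=np.array([.136,-.5327,.1656+dz]); a=.2498; y=np.array([np.sin(a),-np.cos(a),0])
    print(dz,n,proj(n,[X-.05*y,X+.05*y]).round(1).tolist())
for n,(r0,r1,c0,c1) in dict(scene=(80,200,480,580),side=(280,360,120,220)).items():
    im=cv2.imread(f"pics/{n}0.png")[r0:r1,c0:c1]; cv2.imwrite(f"pics/{n}0c.png",cv2.resize(im,None,fx=5,fy=5,interpolation=3))
```

```text
0 scene [[176.0, 514.2], [165.6, 518.1]]
0 side [[306.1, 181.2], [341.4, 183.6]]
0.02 scene [[169.3, 515.3], [159.2, 519.1]]
0.02 side [[301.3, 179.1], [336.7, 181.4]]
0.03 scene [[165.8, 515.8], [155.9, 519.6]]
0.03 side [[298.8, 178.0], [334.3, 180.2]]
0.04 scene [[162.4, 516.4], [152.6, 520.2]]
0.04 side [[296.3, 176.9], [331.9, 179.0]]
0.05 scene [[158.9, 516.9], [149.4, 520.7]]
0.05 side [[293.8, 175.8], [329.4, 177.8]]
```

View pics/scene0c.png

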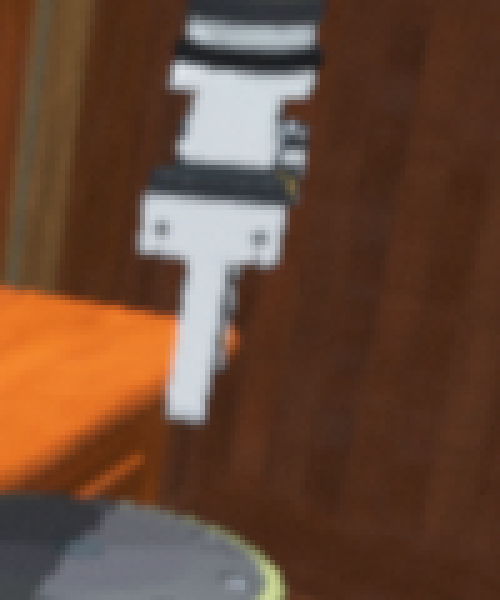

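View pics/side0c.png

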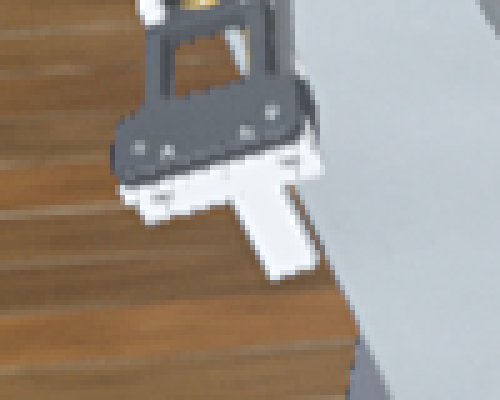

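Run:
```python
from fit import *
P=np.load("P2.npy",allow_pickle=True).item()
a=2.1692;o=np.array([.4451,.1044,.2013]);x=np.array([np.cos(a),np.sin(a),0]);y=np.array([np.sin(a),-np.cos(a),0])
for dz in (0,.028,.031,.034,.037,.04):
    print(dz,[proj("wrist",o+[0,0,dz]+sx*.008*x+sy*.047*y,P)[0].round(1).tolist() for sx in(1,-1) for sy in (-1,1)],[proj("wrist",o+[0,0,dz]+.008*x+sy*.0595*y,P)[0].round(1).tolist() for sy in (-1,1)])
im=cv2.imread("pics/wrist2.png")[215:305,160:420]; cv2.imwrite("pics/w2c.png",cv2.resize(im,None,fx=3,fy=3,interpolation=2))
```

```text
0 [[211.6, 255.8], [211.7, 372.0], [229.9, 256.9], [230.1, 370.8]] [[211.6, 240.3], [211.7, 387.4]]
0.028 [[224.3, 248.1], [224.5, 379.6], [244.8, 249.5], [244.9, 378.2]] [[224.3, 230.6], [224.5, 397.1]]
0.031 [[225.9, 247.1], [226.1, 380.6], [246.6, 248.6], [246.8, 379.1]] [[225.9, 229.4], [226.1, 398.3]]
0.034 [[227.5, 246.1], [227.7, 381.5], [248.5, 247.6], [248.7, 380.0]] [[227.5, 228.1], [227.7, 399.5]]
0.037 [[229.2, 245.1], [229.3, 382.5], [250.4, 246.7], [250.6, 381.0]] [[229.2, 226.9], [229.4, 400.8]]
0.04 [[230.9, 244.1], [231.1, 383.6], [252.4, 245.7], [252.6, 381.9]] [[230.9, 225.5], [231.1, 402.1]]
```

View pics/w2c.png

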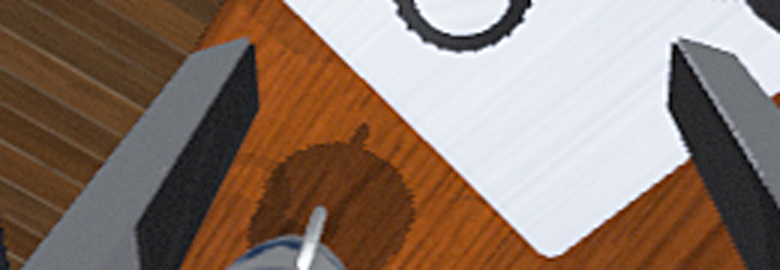

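carry_out --deltas '[{"x": 0,"y": 0,"z": -0.4,"wx": 0,"wy": 0,"wz": 0,"jaw": 100},{"x": 0,"y": 0,"z": 0,"wx": 0,"wy": 0,"wz": 0,"jaw": 100},{"x": 0,"y": 0,"z": 0,"wx": 0,"wy": 0,"wz": 0,"jaw": 100},{"x": 0,"y": 0,"z": 0,"wx": 0,"wy": 0,"wz": 0,"jaw": 100},{"x": 0,"y": 0,"z": 0,"wx": 0,"wy": 0,"wz": 0,"jaw": 100},{"x": 0,"y": 0,"z": 0,"wx": 0,"wy": 0,"wz": 0,"jaw": 100},{"x": 0,"y": 0,"z": 0,"wx": 0,"wy": 0,"wz": 0,"jaw": 100},{"x": 0,"y": 0,"z": 0,"wx": 0,"wy": 0,"wz": 0,"jaw": 100},{"x": 0,"y": 0,"z": 0,"wx": 0,"wy": 0,"wz": 0,"jaw": 100},{"x": 0,"y": 0,"z": 0,"wx": 0,"wy": 0,"wz": 0,"jaw": 100},{"x": 0,"y": 0,"z": 0,"wx": 0,"wy": 0,"wz": 0,"jaw": 100},{"x": 0,"y": 0,"z": 0,"wx": 0,"wy": 0,"wz": 0,"jaw": 100}]'

```text
time_s: 9.55
ee_pos: [0.4449, 0.1036, 0.1458]
eef_rot: [3.142, -0.0, 2.17]
force: [0.4, 0.1, 0.9]
grip_width: 0.082
```

Run:
```python
from fit import *
o=obs()
P=ctrl.camera_params("wrist");im=ctrl.camera("wrist"); cv2.imwrite("pics/wrist5.png",im); S=ctrl.camera("scene")
cv2.imwrite("pics/scene5c.png",cv2.resize(S[160:310,180:340],None,fx=4,fy=4,interpolation=2))
g=cv2.cvtColor(im,cv2.COLOR_BGR2GRAY)
n,l,st,c=cv2.connectedComponentsWithStats((g>190).astype(np.uint8)); i=l[238,314]; print(st[i],c[i]); print(atz("wrist",c[i][::-1],.173,P))
```

```text
{'time_s': 9.55, 'qpos': [0.1485, 0.1101, 1.7981, 0.0, 1.2333, -0.4505], 'joint_vel': [0.0002, 0.0009, 0.0016, -0.0005, -0.0024, 0.0007], 'tau': [-0.0, -40.6844, -34.0341, 0.0565, 0.047, -0.0001], 'ee_pos': [0.4449, 0.1036, 0.1458], 'eef_rot': [3.1416, -0.0, 2.1698], 'force': [0.3506, 0.0626, 0.8936], 'moment': [0.0255, -0.1819, -0.0269], 'grip_width': 0.082}
[ 294  216   41   38 1211] [314.12138728 234.67052023]
[0.44525924 0.10344948 0.173     ]
```

View pics/wrist5.png

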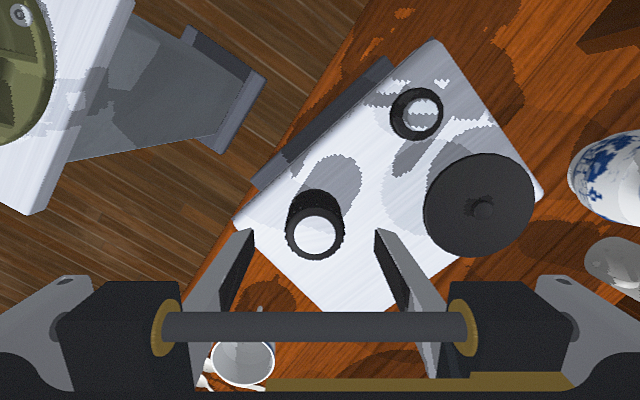

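View pics/scene5c.png

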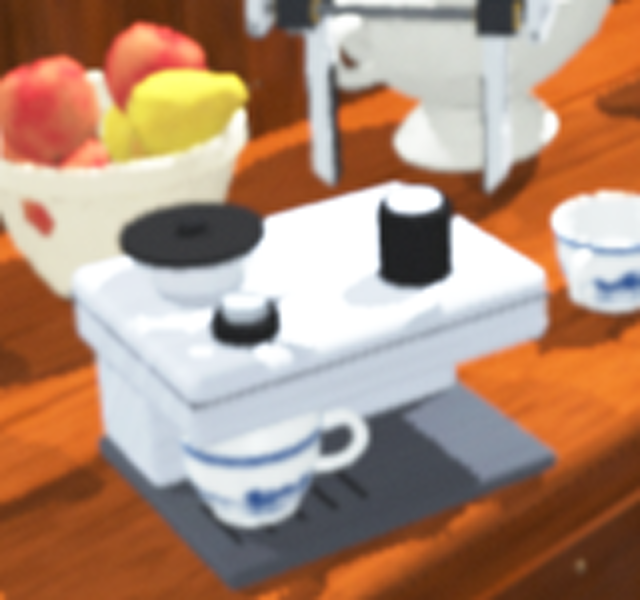

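carry_out --squeeze 40 --deltas '[{"x": 0,"y": 0,"z": 0.6,"wx": 0,"wy": 0,"wz": 0,"jaw": 100},{"x": 0,"y": 0,"z": 0.7,"wx": 0,"wy": 0,"wz": 0,"jaw": 100},{"x": 0,"y": 0,"z": 0.5,"wx": 0,"wy": 0,"wz": 0,"jaw": 100},{"x": 0,"y": 0,"z": 0.3,"wx": 0,"wy": 0,"wz": 0,"jaw": 60},{"x": 0,"y": 0,"z": 0,"wx": 0,"wy": 0,"wz": 0,"jaw": 60},{"x": 0,"y": 0,"z": 0,"wx": 0,"wy": 0,"wz": 0,"jaw": 60},{"x": 0,"y": 0,"z": 0,"wx": 0,"wy": 0,"wz": 0,"jaw": 60},{"x": 0,"y": 0,"z": 0,"wx": 0,"wy": 0,"wz": 0,"jaw": 60}]'

```text
time_s: 10.32
ee_pos: [0.4453, 0.1036, 0.1044]
eef_rot: [3.141, 0.0, 2.17]
force: [-0.5, 0.4, 0.6]
grip_width: 0.064
```

Run:
```python
from fit import *
o=obs()
im=ctrl.camera("wrist"); S=ctrl.camera("scene")
cv2.imwrite("pics/6c.png",np.hstack([cv2.resize(S[160:310,200:340],None,fx=3,fy=3,interpolation=2)[:450],cv2.resize(im[180:330,220:340+0],None,fx=3,fy=3,interpolation=2)]))
```

```text
{'time_s': 10.3167, 'qpos': [0.1485, 0.1578, 1.8474, 0.0, 1.1354, -0.4505], 'joint_vel': [-0.0004, 0.0005, 0.0013, -0.001, -0.003, -0.0007], 'tau': [-0.0068, -41.6668, -32.294, 0.0543, 0.0525, 0.0001], 'ee_pos': [0.4453, 0.1036, 0.1044], 'eef_rot': [3.1407, 0.0004, 2.1698], 'force': [-0.4768, 0.3871, 0.6281], 'moment': [-0.0216, -0.1172, 0.0525], 'grip_width': 0.064}
```

View pics/6c.png

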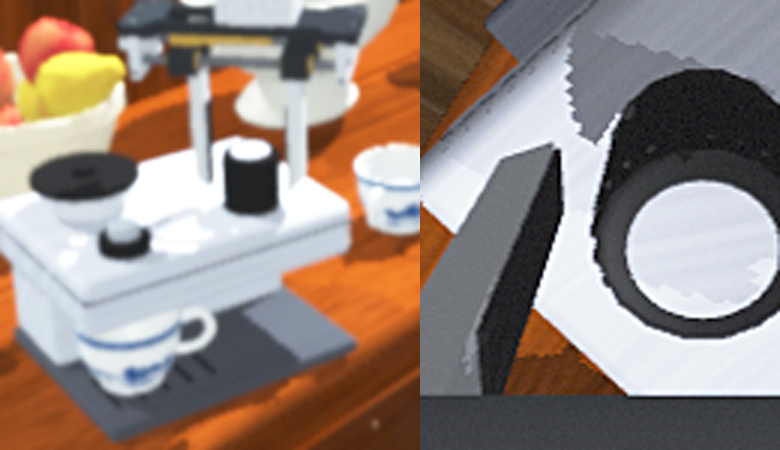

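carry_out --squeeze 40 --deltas '[{"x": 0,"y": 0,"z": 0,"wx": 0,"wy": 0,"wz": 0,"jaw": 0},{"x": 0,"y": 0,"z": 0,"wx": 0,"wy": 0,"wz": 0,"jaw": 0},{"x": 0,"y": 0,"z": 0,"wx": 0,"wy": 0,"wz": 0,"jaw": 0},{"x": 0,"y": 0,"z": 0,"wx": 0,"wy": 0,"wz": 0,"jaw": 0},{"x": 0,"y": 0,"z": 0,"wx": 0,"wy": 0,"wz": 0,"jaw": 0},{"x": 0,"y": 0,"z": 0,"wx": 0,"wy": 0,"wz": 0,"jaw": 0}]'

```text
time_s: 10.92
ee_pos: [0.4452, 0.1037, 0.104]
eef_rot: [3.141, 0.0, 2.17]
force: [1.6, 2.5, 2.1]
grip_width: 0.0435
```

Run:
```python
from fit import *
o=obs()
```

```text
{'time_s': 10.9167, 'qpos': [0.1486, 0.1584, 1.8478, 0.0002, 1.1347, -0.4505], 'joint_vel': [0.0013, 0.0009, 0.0006, 0.0002, 0.001, -0.0007], 'tau': [-0.6687, -41.0608, -30.6374, -0.3066, 0.622, 0.0046], 'ee_pos': [0.4452, 0.1037, 0.104], 'eef_rot': [3.1409, 0.0001, 2.1698], 'force': [1.6258, 2.5361, 2.105], 'moment': [0.3377, -0.5525, 0.0451], 'grip_width': 0.0435}
```

carry_out --deltas '[{"x": 0,"y": 0,"z": 0,"wx": 0,"wy": 0,"wz": 0.5,"jaw": 0},{"x": 0,"y": 0,"z": 0,"wx": 0,"wy": 0,"wz": 0.5,"jaw": 0},{"x": 0,"y": 0,"z": 0,"wx": 0,"wy": 0,"wz": 0,"jaw": 0}]'

```text
time_s: 11.17
ee_pos: [0.4453, 0.1037, 0.1041]
eef_rot: [3.141, 0.0, 2.088]
force: [4.0, 2.5, 1.8]
grip_width: 0.0435
```

```bash
cat > m.py <<'E'
from h import *
o=ctrl.get_obs(); print(round(o["time_s"],2),"q6",o["qpos"][5].round(4),"tau6",o["tau"][5].round(3),"Mz",o["moment"].round(3),"F",o["force"].round(1),"yaw",o["eef_rot"][2].round(4),"w",round(float(o["grip_width"]),4),"pos",o["ee_pos"].round(4))
E
python3 m.py
```

```text
11.17 q6 -0.3688 tau6 1.005 Mz [ 0.545 -0.778  0.142] F [4.  2.5 1.8] yaw 2.0881 w 0.0435 pos [0.4453 0.1037 0.1041]
```

carry_out --deltas '[{"x": 0,"y": 0,"z": 0,"wx": 0,"wy": 0,"wz": 0.5,"jaw": 0},{"x": 0,"y": 0,"z": 0,"wx": 0,"wy": 0,"wz": 0.5,"jaw": 0},{"x": 0,"y": 0,"z": 0,"wx": 0,"wy": 0,"wz": 0,"jaw": 0}]'

```text
time_s: 11.42
ee_pos: [0.4454, 0.1038, 0.104]
eef_rot: [3.14, 0.0, 2.009]
force: [4.5, 3.6, 0.0]
grip_width: 0.0436
```

```bash
python3 m.py
```

```text
11.42 q6 -0.2895 tau6 0.973 Mz [ 0.634 -0.909  0.093] F [4.5 3.6 0. ] yaw 2.0087 w 0.0436 pos [0.4454 0.1038 0.104 ]
```

carry_out --deltas '[{"x": 0,"y": 0,"z": 0,"wx": 0,"wy": 0,"wz": 0.5,"jaw": 0},{"x": 0,"y": 0,"z": 0,"wx": 0,"wy": 0,"wz": 0.5,"jaw": 0},{"x": 0,"y": 0,"z": 0,"wx": 0,"wy": 0,"wz": 0,"jaw": 0}]'

```text
time_s: 11.67
ee_pos: [0.4455, 0.1038, 0.1041]
eef_rot: [3.14, -0.0, 1.929]
force: [5.2, 3.2, -0.1]
grip_width: 0.0433
```

```bash
python3 m.py
```

```text
11.67 q6 -0.2094 tau6 0.927 Mz [ 0.584 -0.983  0.013] F [ 5.2  3.2 -0.1] yaw 1.9286 w 0.0433 pos [0.4455 0.1038 0.1041]
```

carry_out --deltas '[{"x": 0,"y": 0,"z": 0,"wx": 0,"wy": 0,"wz": 0.5,"jaw": 0},{"x": 0,"y": 0,"z": 0,"wx": 0,"wy": 0,"wz": 0.5,"jaw": 0},{"x": 0,"y": 0,"z": 0,"wx": 0,"wy": 0,"wz": 0,"jaw": 0}]'

```text
time_s: 11.92
ee_pos: [0.4456, 0.1038, 0.1041]
eef_rot: [3.14, -0.0, 1.849]
force: [5.8, 4.2, -1.1]
grip_width: 0.0433
```

```bash
python3 m.py
```

```text
11.92 q6 -0.1293 tau6 0.817 Mz [ 0.64  -1.125 -0.085] F [ 5.8  4.2 -1.1] yaw 1.8485 w 0.0433 pos [0.4456 0.1038 0.1041]
```

carry_out --deltas '[{"x": 0,"y": 0,"z": 0,"wx": 0,"wy": 0,"wz": 0.5,"jaw": 0},{"x": 0,"y": 0,"z": 0,"wx": 0,"wy": 0,"wz": 0.5,"jaw": 0},{"x": 0,"y": 0,"z": 0,"wx": 0,"wy": 0,"wz": 0,"jaw": 0}]'

```text
time_s: 12.17
ee_pos: [0.4457, 0.1039, 0.1041]
eef_rot: [3.14, -0.0, 1.768]
force: [7.2, 3.8, -2.2]
grip_width: 0.0434
```

```bash
python3 m.py
```

```text
12.17 q6 -0.0493 tau6 0.717 Mz [ 0.678 -1.357 -0.141] F [ 7.2  3.8 -2.2] yaw 1.7685 w 0.0434 pos [0.4457 0.1039 0.1041]
```

carry_out --deltas '[{"x": 0,"y": 0,"z": 0,"wx": 0,"wy": 0,"wz": 0.5,"jaw": 0},{"x": 0,"y": 0,"z": 0,"wx": 0,"wy": 0,"wz": 0.5,"jaw": 0},{"x": 0,"y": 0,"z": 0,"wx": 0,"wy": 0,"wz": 0,"jaw": 0}]'

```text
time_s: 12.42
ee_pos: [0.4458, 0.1039, 0.104]
eef_rot: [3.139, -0.001, 1.688]
force: [7.2, 4.9, -0.9]
grip_width: 0.0436
```

```bash
python3 m.py
```

```text
12.42 q6 0.0308 tau6 0.596 Mz [ 0.733 -1.407 -0.269] F [ 7.2  4.9 -0.9] yaw 1.6883 w 0.0436 pos [0.4458 0.1039 0.104 ]
```

carry_out --deltas '[{"x": 0,"y": 0,"z": 0,"wx": 0,"wy": 0,"wz": 0.5,"jaw": 0},{"x": 0,"y": 0,"z": 0,"wx": 0,"wy": 0,"wz": 0.5,"jaw": 0},{"x": 0,"y": 0,"z": 0,"wx": 0,"wy": 0,"wz": 0,"jaw": 0}]'

```text
time_s: 12.67
ee_pos: [0.4459, 0.1039, 0.1041]
eef_rot: [3.139, -0.001, 1.609]
force: [9.5, 4.5, -2.8]
grip_width: 0.0434
```

```bash
python3 m.py
```

```text
12.67 q6 0.1104 tau6 1.036 Mz [ 0.868 -1.751  0.166] F [ 9.5  4.5 -2.8] yaw 1.6089 w 0.0434 pos [0.4459 0.1039 0.1041]
```

carry_out --deltas '[{"x": 0,"y": 0,"z": 0,"wx": 0,"wy": 0,"wz": 0.5,"jaw": 0},{"x": 0,"y": 0,"z": 0,"wx": 0,"wy": 0,"wz": 0.5,"jaw": 0},{"x": 0,"y": 0,"z": 0,"wx": 0,"wy": 0,"wz": 0,"jaw": 0}]'

```text
time_s: 12.92
ee_pos: [0.446, 0.1039, 0.1041]
eef_rot: [3.139, -0.001, 1.529]
force: [8.9, 4.0, -2.8]
grip_width: 0.0434
```

```bash
python3 m.py
```

```text
12.92 q6 0.1905 tau6 0.992 Mz [ 0.754 -1.845  0.124] F [ 8.9  4.  -2.8] yaw 1.5288 w 0.0434 pos [0.446  0.1039 0.1041]
```

carry_out --deltas '[{"x": 0,"y": 0.05,"z": 0,"wx": 0,"wy": 0,"wz": 0.5,"jaw": 0},{"x": 0,"y": 0,"z": 0,"wx": 0,"wy": 0,"wz": 0.5,"jaw": 0},{"x": 0,"y": 0,"z": 0,"wx": 0,"wy": 0,"wz": 0.5,"jaw": 0},{"x": 0,"y": 0,"z": 0,"wx": 0,"wy": 0,"wz": 0.5,"jaw": 0},{"x": 0,"y": 0,"z": 0,"wx": 0,"wy": 0,"wz": 0.5,"jaw": 0},{"x": 0,"y": 0,"z": 0,"wx": 0,"wy": 0,"wz": 0.5,"jaw": 0},{"x": 0,"y": 0,"z": 0,"wx": 0,"wy": 0,"wz": 0.5,"jaw": 0},{"x": 0,"y": 0,"z": 0,"wx": 0,"wy": 0,"wz": 0.5,"jaw": 0},{"x": 0,"y": 0,"z": 0,"wx": 0,"wy": 0,"wz": 0,"jaw": 0}]'

```text
time_s: 13.67
ee_pos: [0.4465, 0.1038, 0.1041]
eef_rot: [3.141, -0.001, 1.208]
force: [4.7, 4.3, 0.1]
grip_width: 0.0435
```

```bash
python3 m.py
```

```text
13.67 q6 0.5104 tau6 0.678 Mz [ 0.63  -0.917 -0.185] F [4.7 4.3 0.1] yaw 1.2084 w 0.0435 pos [0.4465 0.1038 0.1041]
```

carry_out --deltas '[{"x": 0,"y": 0,"z": 0,"wx": 0,"wy": 0,"wz": 0.5,"jaw": 0},{"x": 0,"y": 0,"z": 0,"wx": 0,"wy": 0,"wz": 0.5,"jaw": 0},{"x": 0,"y": 0,"z": 0,"wx": 0,"wy": 0,"wz": 0,"jaw": 0}]'

```text
time_s: 13.92
ee_pos: [0.4466, 0.1037, 0.1041]
eef_rot: [3.14, -0.001, 1.128]
force: [5.5, 4.0, -0.9]
grip_width: 0.0435
```

```bash
python3 m.py
```

```text
13.92 q6 0.5903 tau6 0.829 Mz [ 0.613 -1.102 -0.107] F [ 5.5  4.  -0.9] yaw 1.1285 w 0.0435 pos [0.4466 0.1037 0.1041]
```

carry_out --deltas '[{"x": 0,"y": 0,"z": 0,"wx": 0,"wy": 0,"wz": 0.5,"jaw": 0},{"x": 0,"y": 0,"z": 0,"wx": 0,"wy": 0,"wz": 0.25,"jaw": 0},{"x": 0,"y": 0,"z": 0,"wx": 0,"wy": 0,"wz": 0,"jaw": 0}]'

```text
time_s: 14.17
ee_pos: [0.4465, 0.1033, 0.1041]
eef_rot: [3.14, -0.0, 1.071]
force: [6.1, -0.5, 0.8]
grip_width: 0.0437
```

```bash
python3 m.py
```

```text
14.17 q6 0.6482 tau6 1.301 Mz [-0.153 -1.08   0.743] F [ 6.1 -0.5  0.8] yaw 1.0709 w 0.0437 pos [0.4465 0.1033 0.1041]
```

carry_out --deltas '[{"x": 0,"y": 0,"z": 0,"wx": 0,"wy": 0,"wz": 0,"jaw": 0},{"x": 0,"y": 0,"z": 0,"wx": 0,"wy": 0,"wz": 0,"jaw": 0}]'

```text
time_s: 14.33
ee_pos: [0.4465, 0.1033, 0.1041]
eef_rot: [3.14, -0.0, 1.072]
force: [5.6, -0.2, 0.2]
grip_width: 0.0433
```

```bash
python3 m.py
```

```text
14.33 q6 0.6469 tau6 0.683 Mz [-0.083 -1.227  0.654] F [ 5.6 -0.2  0.2] yaw 1.0721 w 0.0433 pos [0.4465 0.1033 0.1041]
```

carry_out --deltas '[{"x": 0,"y": 0,"z": 0,"wx": 0,"wy": 0,"wz": 0.25,"jaw": 0},{"x": 0,"y": 0,"z": 0,"wx": 0,"wy": 0,"wz": 0,"jaw": 0}]'

```text
time_s: 14.5
ee_pos: [0.4466, 0.1036, 0.1041]
eef_rot: [3.14, -0.001, 1.051]
force: [7.2, 1.6, -0.3]
grip_width: 0.0433
```

```bash
python3 m.py
```

```text
14.5 q6 0.6677 tau6 1.309 Mz [ 0.315 -1.306  0.953] F [ 7.2  1.6 -0.3] yaw 1.0513 w 0.0433 pos [0.4466 0.1036 0.1041]
```

carry_out --deltas '[{"x": 0,"y": 0,"z": 0,"wx": 0,"wy": 0,"wz": 0.25,"jaw": 0},{"x": 0,"y": 0,"z": 0,"wx": 0,"wy": 0,"wz": 0,"jaw": 0}]'

```text
time_s: 14.67
ee_pos: [0.4468, 0.1038, 0.1041]
eef_rot: [3.14, -0.002, 1.032]
force: [8.4, 4.2, -0.8]
grip_width: 0.0432
```

```bash
python3 m.py
```

```text
14.67 q6 0.6875 tau6 1.544 Mz [ 0.716 -1.576  1.161] F [ 8.4  4.2 -0.8] yaw 1.0316 w 0.0432 pos [0.4468 0.1038 0.1041]
```

carry_out --deltas '[{"x": 0,"y": 0,"z": 0,"wx": 0,"wy": 0,"wz": -0.5,"jaw": 0},{"x": 0,"y": 0,"z": 0,"wx": 0,"wy": 0,"wz": -0.5,"jaw": 0},{"x": 0,"y": 0,"z": 0,"wx": 0,"wy": 0,"wz": -0.5,"jaw": 0},{"x": 0,"y": 0,"z": 0,"wx": 0,"wy": 0,"wz": -0.5,"jaw": 0},{"x": 0,"y": 0,"z": 0,"wx": 0,"wy": 0,"wz": 0,"jaw": 0}]'

```text
time_s: 15.08
ee_pos: [0.4466, 0.104, 0.1041]
eef_rot: [3.14, -0.002, 1.194]
force: [7.0, 5.4, 0.0]
grip_width: 0.0434
```

```bash
python3 m.py
```

```text
15.08 q6 0.5251 tau6 -0.995 Mz [ 0.852 -1.259 -0.14 ] F [7.  5.4 0. ] yaw 1.1936 w 0.0434 pos [0.4466 0.104  0.1041]
```

carry_out --deltas '[{"x": 0,"y": 0,"z": 0,"wx": 0,"wy": 0,"wz": -0.5,"jaw": 0},{"x": 0,"y": 0,"z": 0,"wx": 0,"wy": 0,"wz": -0.5,"jaw": 0},{"x": 0,"y": 0,"z": 0,"wx": 0,"wy": 0,"wz": -0.5,"jaw": 0},{"x": 0,"y": 0,"z": 0,"wx": 0,"wy": 0,"wz": -0.5,"jaw": 0},{"x": 0,"y": 0,"z": 0,"wx": 0,"wy": 0,"wz": 0,"jaw": 0}]'

```text
time_s: 15.5
ee_pos: [0.4463, 0.104, 0.1041]
eef_rot: [3.141, -0.001, 1.354]
force: [5.8, 4.9, 1.7]
grip_width: 0.0434
```

```bash
python3 m.py
```

```text
15.5 q6 0.3649 tau6 -0.847 Mz [ 1.001 -0.762  0.074] F [5.8 4.9 1.7] yaw 1.3538 w 0.0434 pos [0.4463 0.104  0.1041]
```

carry_out --deltas '[{"x": 0,"y": 0,"z": 0,"wx": 0,"wy": 0,"wz": -0.5,"jaw": 0},{"x": 0,"y": 0,"z": 0,"wx": 0,"wy": 0,"wz": -0.5,"jaw": 0},{"x": 0,"y": 0,"z": 0,"wx": 0,"wy": 0,"wz": -0.5,"jaw": 0},{"x": 0,"y": 0,"z": 0,"wx": 0,"wy": 0,"wz": -0.5,"jaw": 0},{"x": 0,"y": 0,"z": 0,"wx": 0,"wy": 0,"wz": 0,"jaw": 0}]'

```text
time_s: 15.92
ee_pos: [0.4461, 0.1041, 0.1041]
eef_rot: [3.141, -0.001, 1.514]
force: [2.8, 6.1, 2.9]
grip_width: 0.0435
```

```bash
python3 m.py
```

```text
15.92 q6 0.2048 tau6 -0.62 Mz [ 1.043 -0.477  0.251] F [2.8 6.1 2.9] yaw 1.514 w 0.0435 pos [0.4461 0.1041 0.1041]
```

carry_out --deltas '[{"x": 0,"y": 0,"z": 0,"wx": 0,"wy": 0,"wz": -0.5,"jaw": 0},{"x": 0,"y": 0,"z": 0,"wx": 0,"wy": 0,"wz": -0.5,"jaw": 0},{"x": 0,"y": 0,"z": 0,"wx": 0,"wy": 0,"wz": -0.5,"jaw": 0},{"x": 0,"y": 0,"z": 0,"wx": 0,"wy": 0,"wz": -0.5,"jaw": 0},{"x": 0,"y": 0,"z": 0,"wx": 0,"wy": 0,"wz": 0,"jaw": 0}]'

```text
time_s: 16.33
ee_pos: [0.4458, 0.1041, 0.1041]
eef_rot: [-3.142, -0.001, 1.674]
force: [0.6, 6.2, 3.5]
grip_width: 0.0435
```

```bash
python3 m.py
```

```text
16.33 q6 0.0451 tau6 -1.03 Mz [ 1.034 -0.149 -0.231] F [0.6 6.2 3.5] yaw 1.6736 w 0.0435 pos [0.4458 0.1041 0.1041]
```

carry_out --deltas '[{"x": 0,"y": 0,"z": 0,"wx": 0,"wy": 0,"wz": -0.5,"jaw": 0},{"x": 0,"y": 0,"z": 0,"wx": 0,"wy": 0,"wz": -0.5,"jaw": 0},{"x": 0,"y": 0,"z": 0,"wx": 0,"wy": 0,"wz": -0.5,"jaw": 0},{"x": 0,"y": 0,"z": 0,"wx": 0,"wy": 0,"wz": -0.5,"jaw": 0},{"x": 0,"y": 0,"z": 0,"wx": 0,"wy": 0,"wz": -0.5,"jaw": 0},{"x": 0,"y": 0,"z": 0,"wx": 0,"wy": 0,"wz": -0.5,"jaw": 0},{"x": 0,"y": 0,"z": 0,"wx": 0,"wy": 0,"wz": -0.5,"jaw": 0},{"x": 0,"y": 0,"z": 0,"wx": 0,"wy": 0,"wz": -0.5,"jaw": 0},{"x": 0,"y": 0,"z": 0,"wx": 0,"wy": 0,"wz": 0,"jaw": 0}]'

```text
time_s: 17.08
ee_pos: [0.4454, 0.1039, 0.1041]
eef_rot: [-3.141, -0.001, 1.994]
force: [-2.6, 4.3, 7.6]
grip_width: 0.0435
```

```bash
python3 m.py
```

```text
17.08 q6 -0.2751 tau6 -0.755 Mz [0.841 0.548 0.122] F [-2.6  4.3  7.6] yaw 1.994 w 0.0435 pos [0.4454 0.1039 0.1041]
```

carry_out --deltas '[{"x": 0,"y": 0,"z": 0,"wx": 0,"wy": 0,"wz": -0.5,"jaw": 0},{"x": 0,"y": 0,"z": 0,"wx": 0,"wy": 0,"wz": -0.5,"jaw": 0},{"x": 0,"y": 0,"z": 0,"wx": 0,"wy": 0,"wz": -0.5,"jaw": 0},{"x": 0,"y": 0,"z": 0,"wx": 0,"wy": 0,"wz": -0.5,"jaw": 0},{"x": 0,"y": 0,"z": 0,"wx": 0,"wy": 0,"wz": 0,"jaw": 0}]'

```text
time_s: 17.5
ee_pos: [0.4451, 0.1038, 0.1041]
eef_rot: [-3.14, -0.002, 2.154]
force: [-4.3, 3.0, 8.3]
grip_width: 0.0435
```

```bash
python3 m.py
```

```text
17.5 q6 -0.4348 tau6 -1.048 Mz [ 0.54   1.005 -0.157] F [-4.3  3.   8.3] yaw 2.1536 w 0.0435 pos [0.4451 0.1038 0.1041]
```

carry_out --deltas '[{"x": 0,"y": 0,"z": 0,"wx": 0,"wy": 0,"wz": -0.5,"jaw": 0},{"x": 0,"y": 0,"z": 0,"wx": 0,"wy": 0,"wz": -0.5,"jaw": 0},{"x": 0,"y": 0,"z": 0,"wx": 0,"wy": 0,"wz": -0.5,"jaw": 0},{"x": 0,"y": 0,"z": 0,"wx": 0,"wy": 0,"wz": -0.5,"jaw": 0},{"x": 0,"y": 0,"z": 0,"wx": 0,"wy": 0,"wz": -0.5,"jaw": 0},{"x": 0,"y": 0,"z": 0,"wx": 0,"wy": 0,"wz": -0.5,"jaw": 0},{"x": 0,"y": 0,"z": 0,"wx": 0,"wy": 0,"wz": -0.5,"jaw": 0},{"x": 0,"y": 0,"z": 0,"wx": 0,"wy": 0,"wz": -0.5,"jaw": 0},{"x": 0,"y": 0,"z": 0,"wx": 0,"wy": 0,"wz": 0,"jaw": 0}]'

```text
time_s: 18.25
ee_pos: [0.4448, 0.1035, 0.104]
eef_rot: [-3.14, -0.002, 2.474]
force: [-8.7, 0.9, 10.3]
grip_width: 0.0434
```

```bash
python3 m.py
```

```text
18.25 q6 -0.7551 tau6 -0.81 Mz [0.093 1.505 0.1  ] F [-8.7  0.9 10.3] yaw 2.474 w 0.0434 pos [0.4448 0.1035 0.104 ]
```

carry_out --deltas '[{"x": 0,"y": 0,"z": 0,"wx": 0,"wy": 0,"wz": -0.5,"jaw": 0},{"x": 0,"y": 0,"z": 0,"wx": 0,"wy": 0,"wz": -0.5,"jaw": 0},{"x": 0,"y": 0,"z": 0,"wx": 0,"wy": 0,"wz": -0.5,"jaw": 0},{"x": 0,"y": 0,"z": 0,"wx": 0,"wy": 0,"wz": -0.5,"jaw": 0},{"x": 0,"y": 0,"z": 0,"wx": 0,"wy": 0,"wz": 0,"jaw": 0}]'

```text
time_s: 18.67
ee_pos: [0.4446, 0.1033, 0.104]
eef_rot: [-3.14, -0.002, 2.634]
force: [-9.3, -0.8, 11.3]
grip_width: 0.0431
```

```bash
python3 m.py
```

```text
18.67 q6 -0.915 tau6 -0.846 Mz [-0.224  1.575  0.006] F [-9.3 -0.8 11.3] yaw 2.6339 w 0.0431 pos [0.4446 0.1033 0.104 ]
```

carry_out --deltas '[{"x": 0.035,"y": -0.02,"z": 0,"wx": 0,"wy": 0,"wz": -0.5,"jaw": 0},{"x": 0,"y": 0,"z": 0,"wx": 0,"wy": 0,"wz": -0.5,"jaw": 0},{"x": 0,"y": 0,"z": 0,"wx": 0,"wy": 0,"wz": 0,"jaw": 0}]'

```text
time_s: 18.92
ee_pos: [0.4445, 0.1032, 0.1041]
eef_rot: [-3.14, -0.001, 2.714]
force: [-3.6, -1.5, 8.0]
grip_width: 0.0433
```

```bash
python3 m.py
```

```text
18.92 q6 -0.9946 tau6 -1.031 Mz [-0.45   0.683 -0.148] F [-3.6 -1.5  8. ] yaw 2.7135 w 0.0433 pos [0.4445 0.1032 0.1041]
```

carry_out --deltas '[{"x": 0,"y": 0,"z": 0,"wx": 0,"wy": 0,"wz": -0.5,"jaw": 0},{"x": 0,"y": 0,"z": 0,"wx": 0,"wy": 0,"wz": -0.5,"jaw": 0},{"x": 0,"y": 0,"z": 0,"wx": 0,"wy": 0,"wz": -0.5,"jaw": 0},{"x": 0,"y": 0,"z": 0,"wx": 0,"wy": 0,"wz": -0.5,"jaw": 0},{"x": 0,"y": 0,"z": 0,"wx": 0,"wy": 0,"wz": -0.5,"jaw": 0},{"x": 0,"y": 0,"z": 0,"wx": 0,"wy": 0,"wz": -0.5,"jaw": 0},{"x": 0,"y": 0,"z": 0,"wx": 0,"wy": 0,"wz": -0.5,"jaw": 0},{"x": 0,"y": 0,"z": 0,"wx": 0,"wy": 0,"wz": -0.5,"jaw": 0},{"x": 0,"y": 0,"z": 0,"wx": 0,"wy": 0,"wz": 0,"jaw": 0}]'

```text
time_s: 19.67
ee_pos: [0.4444, 0.1027, 0.104]
eef_rot: [-3.14, -0.002, 3.034]
force: [-4.8, -5.8, 9.3]
grip_width: 0.0435
```

```bash
python3 m.py
```

```text
19.67 q6 -1.3149 tau6 -0.771 Mz [-0.982  0.816  0.073] F [-4.8 -5.8  9.3] yaw 3.0339 w 0.0435 pos [0.4444 0.1027 0.104 ]
```

carry_out --deltas '[{"x": 0,"y": 0,"z": 0,"wx": 0,"wy": 0,"wz": -0.5,"jaw": 0},{"x": 0,"y": 0,"z": 0,"wx": 0,"wy": 0,"wz": -0.5,"jaw": 0},{"x": 0,"y": 0,"z": 0,"wx": 0,"wy": 0,"wz": -0.5,"jaw": 0},{"x": 0,"y": 0,"z": 0,"wx": 0,"wy": 0,"wz": -0.5,"jaw": 0},{"x": 0,"y": 0,"z": 0,"wx": 0,"wy": 0,"wz": 0,"jaw": 0}]'

```text
time_s: 20.08
ee_pos: [0.4444, 0.1025, 0.104]
eef_rot: [-3.14, -0.002, -3.09]
force: [-5.5, -6.7, 8.8]
grip_width: 0.0428
```

```bash
python3 m.py
```

```text
20.08 q6 -1.4745 tau6 -1.033 Mz [-1.558  0.862 -0.133] F [-5.5 -6.7  8.8] yaw -3.0897 w 0.0428 pos [0.4444 0.1025 0.104 ]
```

carry_out --deltas '[{"x": 0,"y": 0,"z": 0,"wx": 0,"wy": 0,"wz": -0.5,"jaw": 0},{"x": 0,"y": 0,"z": 0,"wx": 0,"wy": 0,"wz": -0.5,"jaw": 0},{"x": 0,"y": 0,"z": 0,"wx": 0,"wy": 0,"wz": -0.5,"jaw": 0},{"x": 0,"y": 0,"z": 0,"wx": 0,"wy": 0,"wz": -0.5,"jaw": 0},{"x": 0,"y": 0,"z": 0,"wx": 0,"wy": 0,"wz": -0.5,"jaw": 0},{"x": 0,"y": 0,"z": 0,"wx": 0,"wy": 0,"wz": -0.5,"jaw": 0},{"x": 0,"y": 0,"z": 0,"wx": 0,"wy": 0,"wz": -0.5,"jaw": 0},{"x": 0,"y": 0,"z": 0,"wx": 0,"wy": 0,"wz": -0.5,"jaw": 0},{"x": 0,"y": 0,"z": 0,"wx": 0,"wy": 0,"wz": 0,"jaw": 0}]'

```text
time_s: 20.83
ee_pos: [0.4444, 0.102, 0.104]
eef_rot: [-3.14, -0.003, -2.769]
force: [-4.8, -10.8, 9.7]
grip_width: 0.0436
```

```bash
python3 m.py
```

```text
20.83 q6 -1.7949 tau6 -0.806 Mz [-2.012  0.795  0.071] F [ -4.8 -10.8   9.7] yaw -2.7694 w 0.0436 pos [0.4444 0.102  0.104 ]
```

carry_out --deltas '[{"x": 0,"y": 0,"z": 0,"wx": 0,"wy": 0,"wz": -0.5,"jaw": 0},{"x": 0,"y": 0,"z": 0,"wx": 0,"wy": 0,"wz": -0.5,"jaw": 0},{"x": 0,"y": 0,"z": 0,"wx": 0,"wy": 0,"wz": 0,"jaw": 0}]'

```text
time_s: 21.08
ee_pos: [0.4445, 0.1019, 0.104]
eef_rot: [-3.14, -0.003, -2.689]
force: [-3.9, -12.0, 8.8]
grip_width: 0.0432
```

```bash
python3 m.py
```

```text
21.08 q6 -1.875 tau6 -0.668 Mz [-2.271  0.683  0.148] F [ -3.9 -12.    8.8] yaw -2.6893 w 0.0432 pos [0.4445 0.1019 0.104 ]
```

carry_out --deltas '[{"x": 0,"y": 0,"z": 0,"wx": 0,"wy": 0,"wz": -0.5,"jaw": 0},{"x": 0,"y": 0,"z": 0,"wx": 0,"wy": 0,"wz": 0,"jaw": 0}]'

```text
time_s: 21.25
ee_pos: [0.4445, 0.1019, 0.104]
eef_rot: [-3.14, -0.003, -2.649]
force: [-3.5, -13.5, 7.6]
grip_width: 0.0433
```

```bash
python3 m.py
```

```text
21.25 q6 -1.9148 tau6 -0.387 Mz [-2.293  0.546  0.269] F [ -3.5 -13.5   7.6] yaw -2.6495 w 0.0433 pos [0.4445 0.1019 0.104 ]
```

carry_out --deltas '[{"x": 0,"y": 0,"z": 0,"wx": 0,"wy": 0,"wz": -0.5,"jaw": 0},{"x": 0,"y": 0,"z": 0,"wx": 0,"wy": 0,"wz": 0,"jaw": 0},{"x": 0,"y": 0,"z": 0,"wx": 0,"wy": 0,"wz": 0,"jaw": 0}]'

```text
time_s: 21.5
ee_pos: [0.4446, 0.1018, 0.104]
eef_rot: [-3.14, -0.003, -2.612]
force: [-3.9, -13.6, 8.1]
grip_width: 0.0435
```

```bash
python3 m.py
```

```text
21.5 q6 -1.9526 tau6 -0.052 Mz [-2.413  0.529  0.127] F [ -3.9 -13.6   8.1] yaw -2.6118 w 0.0435 pos [0.4446 0.1018 0.104 ]
```

carry_out --deltas '[{"x": 0.045,"y": -0.05,"z": 0,"wx": 0,"wy": 0,"wz": -0.1,"jaw": 0},{"x": 0,"y": 0,"z": 0,"wx": 0,"wy": 0,"wz": 0,"jaw": 0},{"x": 0,"y": 0,"z": 0,"wx": 0,"wy": 0,"wz": 0,"jaw": 0}]'

```text
time_s: 21.75
ee_pos: [0.4445, 0.1017, 0.1041]
eef_rot: [-3.141, -0.001, -2.604]
force: [-1.4, -3.8, 6.1]
grip_width: 0.0434
```

```bash
python3 m.py
```

```text
21.75 q6 -1.9631 tau6 0.025 Mz [-0.412  0.157  0.054] F [-1.4 -3.8  6.1] yaw -2.604 w 0.0434 pos [0.4445 0.1017 0.1041]
```

Low loads and near-zero torque: at the fifth detent. Now let go and rise.

carry_out --deltas '[{"x": 0,"y": 0,"z": 0,"wx": 0,"wy": 0,"wz": 0,"jaw": 100},{"x": 0,"y": 0,"z": 0,"wx": 0,"wy": 0,"wz": 0,"jaw": 100},{"x": 0,"y": 0,"z": 0,"wx": 0,"wy": 0,"wz": 0,"jaw": 100},{"x": 0,"y": 0,"z": 0,"wx": 0,"wy": 0,"wz": 0,"jaw": 100},{"x": 0,"y": 0,"z": 0,"wx": 0,"wy": 0,"wz": 0,"jaw": 100},{"x": 0,"y": 0,"z": -0.4,"wx": 0,"wy": 0,"wz": 0,"jaw": 100},{"x": 0,"y": 0,"z": -0.8,"wx": 0,"wy": 0,"wz": 0,"jaw": 100},{"x": 0,"y": 0,"z": -1,"wx": 0,"wy": 0,"wz": 0,"jaw": 100},{"x": 0,"y": 0,"z": -1,"wx": 0,"wy": 0,"wz": 0,"jaw": 100},{"x": 0,"y": 0,"z": -1,"wx": 0,"wy": 0,"wz": 0,"jaw": 100},{"x": 0,"y": 0,"z": -0.5,"wx": 0,"wy": 0,"wz": 0,"jaw": 100},{"x": 0,"y": 0,"z": 0,"wx": 0,"wy": 0,"wz": 0,"jaw": 100}]'

```text
time_s: 22.75
ee_pos: [0.4457, 0.1023, 0.2]
eef_rot: [-3.14, 0.003, -2.605]
force: [0.3, -0.2, 0.1]
grip_width: 0.0939
```

```bash
python3 m.py
python3 - <<'E'
from fit import *
cv2.imwrite("pics/wrist7.png",ctrl.camera("wrist"))
E
```

```text
22.75 q6 -1.9616 tau6 -0.001 Mz [ 0.068 -0.108  0.01 ] F [ 0.3 -0.2  0.1] yaw -2.6053 w 0.0939 pos [0.4457 0.1023 0.2   ]
```

View pics/wrist7.png

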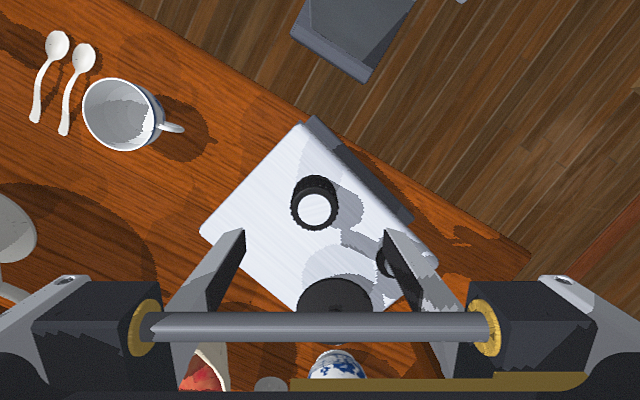

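carry_out --squeeze 30 --deltas '[{"x": -0.735,"y": 0.9,"z": 0,"wx": 0,"wy": 0,"wz": 0,"jaw": 0},{"x": -0.735,"y": 0.9,"z": 0,"wx": 0,"wy": 0,"wz": 0,"jaw": 0},{"x": -0.735,"y": 0.9,"z": 0,"wx": 0,"wy": 0,"wz": 0,"jaw": 0},{"x": -0.735,"y": 0.9,"z": 0,"wx": 0,"wy": 0,"wz": 0,"jaw": 0},{"x": -0.735,"y": 0.9,"z": 0,"wx": 0,"wy": 0,"wz": 0,"jaw": 0},{"x": 0,"y": 0,"z": 0,"wx": 0,"wy": 0,"wz": 0,"jaw": 0},{"x": 0,"y": 0,"z": 0,"wx": 0,"wy": 0,"wz": 0,"jaw": 0},{"x": 0,"y": 0,"z": 0,"wx": 0,"wy": 0,"wz": 0,"jaw": 0},{"x": 0,"y": 0,"z": 0,"wx": 0,"wy": 0,"wz": 0,"jaw": 0},{"x": 0,"y": 0,"z": 0,"wx": 0,"wy": 0,"wz": 0,"jaw": 0},{"x": 0,"y": 0,"z": 0,"wx": 0,"wy": 0,"wz": 0,"jaw": 0},{"x": 0,"y": 0,"z": 0,"wx": 0,"wy": 0,"wz": 0,"jaw": 0}]'

```text
time_s: 23.8
ee_pos: [0.4621, 0.2167, 0.198]
eef_rot: [-3.142, 0.0, -2.606]
force: [0.3, -0.1, 0.2]
grip_width: 0.0176
```

```bash
python3 m.py
python3 - <<'E'
from fit import *
P=ctrl.camera_params("wrist");im=ctrl.camera("wrist");cv2.imwrite("pics/wrist8.png",im); S=ctrl.camera("scene")
cv2.imwrite("pics/scene8.png",cv2.resize(S[160:310,180:340],None,fx=4,fy=4,interpolation=2))
for d in ctrl.mark_of("wrist","start_top"): print(d, atz("wrist",d["position"],.149,P))
print("tcp axis at .149",proj("wrist",list(ctrl.get_obs()["ee_pos"][:2])+[.149],P))
E
```

```text
23.8 q6 -1.7397 tau6 -0.005 Mz [ 0.125 -0.104  0.063] F [ 0.3 -0.1  0.2] yaw -2.606 w 0.0176 pos [0.4621 0.2167 0.198 ]
{'position': [203.0, 315.6], 'conf': 0.89} [0.461386   0.21911903 0.149     ]
tcp axis at .149 [[202.51001335 313.33002241]]
```

View pics/wrist8.png

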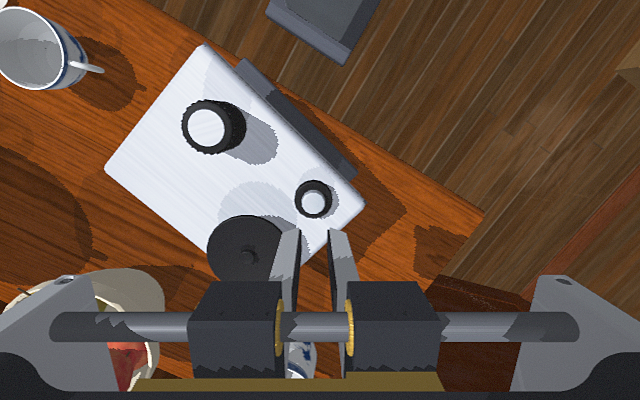

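View pics/scene8.png

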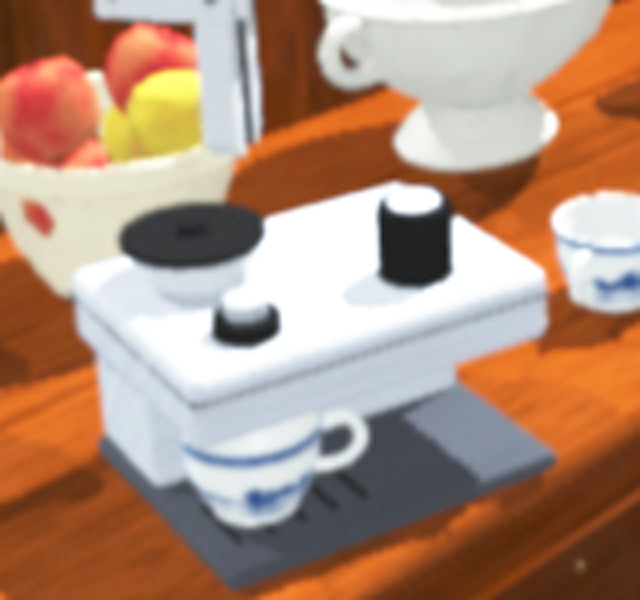

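carry_out --deltas '[{"x": 0,"y": 0,"z": 0.8,"wx": 0,"wy": 0,"wz": 0,"jaw": 0},{"x": 0,"y": 0,"z": 1,"wx": 0,"wy": 0,"wz": 0,"jaw": 0},{"x": 0,"y": 0,"z": 1,"wx": 0,"wy": 0,"wz": 0,"jaw": 0},{"x": 0,"y": 0,"z": 0.6,"wx": 0,"wy": 0,"wz": 0,"jaw": 0},{"x": 0,"y": 0,"z": 0.4,"wx": 0,"wy": 0,"wz": 0,"jaw": 0},{"x": 0,"y": 0,"z": 0,"wx": 0,"wy": 0,"wz": 0,"jaw": 0}]'

```text
time_s: 24.45
ee_pos: [0.4615, 0.2168, 0.1205]
eef_rot: [3.141, -0.002, -2.605]
force: [-0.6, -0.9, -0.2]
grip_width: 0.0007
```

carry_out --deltas '[{"x": 0,"y": 0,"z": 0.15,"wx": 0,"wy": 0,"wz": 0,"jaw": 0},{"x": 0,"y": 0,"z": 0.15,"wx": 0,"wy": 0,"wz": 0,"jaw": 0},{"x": 0,"y": 0,"z": 0,"wx": 0,"wy": 0,"wz": 0,"jaw": 0}]'

```text
time_s: 24.7
ee_pos: [0.4622, 0.2172, 0.116]
eef_rot: [-3.141, 0.0, -2.605]
force: [0.1, 0.1, 0.1]
grip_width: 0.0003
```

carry_out --deltas '[{"x": 0,"y": 0,"z": 0.15,"wx": 0,"wy": 0,"wz": 0,"jaw": 0},{"x": 0,"y": 0,"z": 0,"wx": 0,"wy": 0,"wz": 0,"jaw": 0}]'

```text
time_s: 24.87
ee_pos: [0.462, 0.2171, 0.1128]
eef_rot: [-3.142, 0.0, -2.605]
force: [-0.8, -0.2, -0.6]
grip_width: 0.0005
```

carry_out --deltas '[{"x": 0,"y": 0,"z": 0.1,"wx": 0,"wy": 0,"wz": 0,"jaw": 0},{"x": 0,"y": 0,"z": 0,"wx": 0,"wy": 0,"wz": 0,"jaw": 0}]'

```text
time_s: 25.03
ee_pos: [0.462, 0.2171, 0.1107]
eef_rot: [3.142, -0.0, -2.605]
force: [-0.2, -0.5, 0.1]
grip_width: 0.0007
```

carry_out --deltas '[{"x": 0,"y": 0,"z": 0.1,"wx": 0,"wy": 0,"wz": 0,"jaw": 0},{"x": 0,"y": 0,"z": 0,"wx": 0,"wy": 0,"wz": 0,"jaw": 0}]'

```text
time_s: 25.2
ee_pos: [0.4622, 0.2172, 0.1088]
eef_rot: [-3.142, 0.0, -2.605]
force: [0.5, 0.6, 1.6]
grip_width: 0.0002
```

carry_out --deltas '[{"x": 0,"y": 0,"z": 0.1,"wx": 0,"wy": 0,"wz": 0,"jaw": 0},{"x": 0,"y": 0,"z": 0,"wx": 0,"wy": 0,"wz": 0,"jaw": 0}]'

```text
time_s: 25.37
ee_pos: [0.4622, 0.2172, 0.1068]
eef_rot: [-3.142, 0.001, -2.605]
force: [0.3, 0.0, 3.1]
grip_width: 0.0006
```

carry_out --deltas '[{"x": 0,"y": 0,"z": 0.1,"wx": 0,"wy": 0,"wz": 0,"jaw": 0},{"x": 0,"y": 0,"z": 0,"wx": 0,"wy": 0,"wz": 0,"jaw": 0}]'

```text
time_s: 25.53
ee_pos: [0.4622, 0.2172, 0.1048]
eef_rot: [-3.142, 0.0, -2.605]
force: [0.7, 0.3, 4.6]
grip_width: 0.0004
```

carry_out --deltas '[{"x": 0,"y": 0,"z": 0.1,"wx": 0,"wy": 0,"wz": 0,"jaw": 0},{"x": 0,"y": 0,"z": 0,"wx": 0,"wy": 0,"wz": 0,"jaw": 0}]'

```text
time_s: 25.7
ee_pos: [0.4623, 0.2172, 0.1036]
eef_rot: [-3.141, 0.001, -2.605]
force: [-2.9, -1.5, 10.2]
grip_width: 0.0004
```

```bash
python3 m.py
python3 - <<'E'
from fit import *
S=ctrl.camera("scene")
cv2.imwrite("pics/scene9.png",cv2.resize(S[200:260,200:290],None,fx=7,fy=7,interpolation=2))
E
```

```text
25.7 q6 -1.7395 tau6 -0.0 Mz [-0.162  0.387  0.039] F [-2.9 -1.5 10.2] yaw -2.6053 w 0.0004 pos [0.4623 0.2172 0.1036]
```

View pics/scene9.png

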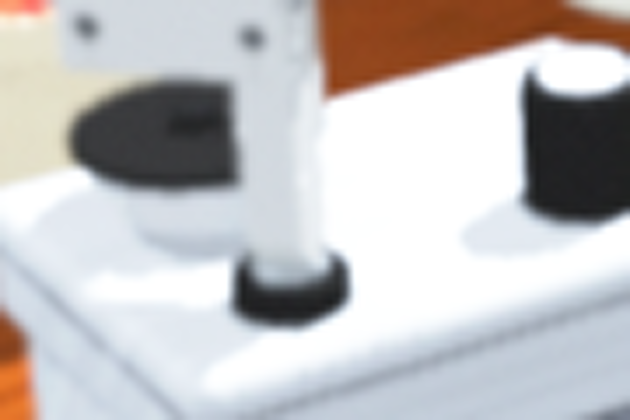

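carry_out --deltas '[{"x": 0,"y": 0,"z": -0.3,"wx": 0,"wy": 0,"wz": 0,"jaw": 0},{"x": 0,"y": 0,"z": -0.6,"wx": 0,"wy": 0,"wz": 0,"jaw": 0},{"x": 0,"y": 0,"z": -1,"wx": 0,"wy": 0,"wz": 0,"jaw": 0},{"x": 0,"y": 0,"z": -1,"wx": 0,"wy": 0,"wz": 0,"jaw": 0},{"x": 0,"y": 0,"z": -1,"wx": 0,"wy": 0,"wz": 0,"jaw": 0},{"x": 0,"y": 0,"z": -1,"wx": 0,"wy": 0,"wz": 0,"jaw": 0},{"x": 0,"y": 0,"z": -0.5,"wx": 0,"wy": 0,"wz": 0,"jaw": 0},{"x": 0,"y": 0,"z": 0,"wx": 0,"wy": 0,"wz": 0,"jaw": 0},{"x": 0,"y": 0,"z": 0,"wx": 0,"wy": 0,"wz": 0,"jaw": 0}]'

```text
time_s: 26.5
ee_pos: [0.4619, 0.217, 0.2101]
eef_rot: [3.142, -0.0, -2.605]
force: [-0.8, -0.2, 0.3]
grip_width: 0.0004
```

```bash
python3 m.py
python3 - <<'E'
from fit import *
S=ctrl.camera("scene");W=ctrl.camera("wrist")
cv2.imwrite("pics/scene10.png",cv2.resize(S[160:310,180:340],None,fx=4,fy=4,interpolation=2)); cv2.imwrite("pics/wrist10.png",W)
E
```

```text
26.5 q6 -1.7395 tau6 -0.0 Mz [ 0.123 -0.125  0.006] F [-0.8 -0.2  0.3] yaw -2.6054 w 0.0004 pos [0.4619 0.217  0.2101]
```

View pics/scene10.png

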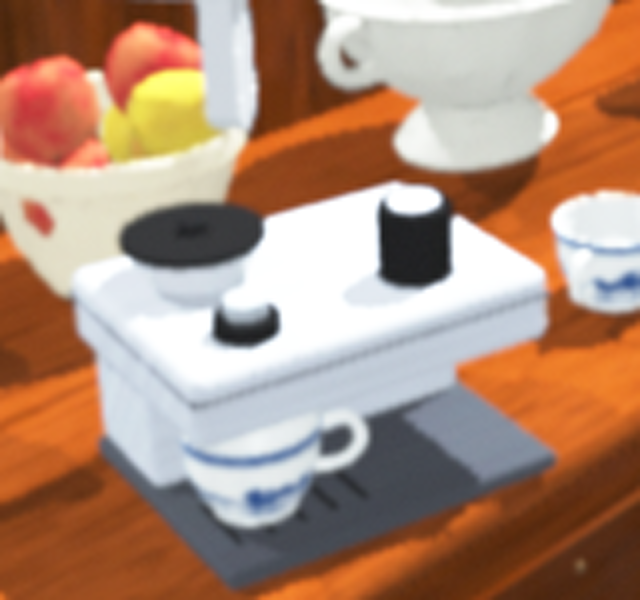

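```bash
python3 -c "
from station import ctrl
print(ctrl.hand_in())"
```

```text
the job is handed in; nothing more can be done
None
```

The dial went clockwise to its stop, then five clicks open and released. After that the start button was pressed fully. I handed in at about 26.6 s.

- **Stop:** the dial closed two clicks. Right at the second click the resistance kept climbing to about 1.2 N m, while an ordinary click peaks near 0.3 N m. The fingers seem to have slipped about 0.07 rad there, so I tracked the clicks by torque as well as by angle.
- **Five clicks open:** the torque traced each click on the way back. The total turn from the stop was about 2.61 rad, against 2.618 for five clicks. At release the torque was near zero and the fifth click was holding. The dial has no scale, so the count rests on torque and angle only and no picture confirms it.
- **Button:** the force rose steadily to 4.6 N over about 6 mm, then jumped to 10 N as the button hit bottom. It was back up afterwards.
- **Last picture:** the gripper is clear with no force on it, and the cup under the spout, the cup beside the grinder and the hopper look unmoved. I did not take a fresh close look at the pepper mill, egg cup and spoons, but the arm did not go near them.
- **Disagreement:** the fingertips are really about 35 mm above the reported TCP, as all three cameras showed. Because of this my first grasp closed in the air just above the dial, without contact. I corrected the height from the pictures after that.

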